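# Set the sample tongs to their marked gap

### The job

The tongs' gap is to be checked before use: first swing the magnifier arm from over the tongs' stand out to one side (either side), nearly to its stop, and leave it there. Then take the sprung tongs by their finger plates, lift them level and at least 10 cm clear above their stand, squeeze them until the index line on the moving tip lies between the two prongs of the dark steel fork on the cross bar, and keep that gap steady. The program finishes while still holding the tongs up, squeezed to the mark; leave the carton, bottle and tip box standing where they are.

Things in the scene. Friction and masses are not known exactly. Their poses are not given: they have to be found in the camera images.
- magnifier (a joint): angle (rad) of the magnifier arm about its post; 0 = free end points from the post to -x (robot's side), positive = it swings towards +y, negative = -y; stops at +-1.35. Stiff hinge (0.2 N m, about 1 N at the handle), stays where left. Arm 12 to 14 mm thick, 201 to 215 mm above the bench; lens ring 102 mm across, centred 185 mm from the axis.
- handle (a point): centre of the upper half of the magnifier's handle: an upright grey pin 18 mm in diameter beyond the lens ring at the free end of the arm, 245 mm from the hinge axis; the pin stands free from 214 mm to 254 mm above the bench, this point at 238 mm.
- pivot (a point): point on the upright hinge axis of the magnifier arm, at the top of its post (22 mm thick, round foot 110 mm across, hub up to 230 mm), 208 mm above the bench.
- stand: fixed aluminium stand of the tongs: base plate 190 x 64 x 8 mm, on it a heel block and a front bar (10 mm wide, 60 mm long across, centred 30 mm in front (+x) of the grip place), both 45 mm high, on which the tongs lie. Origin on the bench under the tongs' grip place; +x runs along the tongs towards their tips.
- tongs: loose sprung steel tongs, 198 mm long, about 95 g, lying flat on the stand; blades 14 mm high open sideways like tweezers. Origin at the underside, midway between the finger plates; x to the tips, y to the left blade (fixed to the heel). Right blade hinged at x -120, y -6 mm. Cross bar fixed to the left blade at x 38 to 46, y 25 to -37 mm, top 18 mm up; dark steel fork on it to x 59, top 24 mm up.
- grip (a point): midpoint between the two dark finger plates (each 26 mm long in x, 16 mm high), 8 mm above the tongs' underside, axes of the tongs; grip here, fingers closing along y. Outer faces 44 mm apart when open (y +-22 mm); the right one moves in 120 mm per rad of jaw. The tongs balance at about this point.
- jaw (a joint): angle (rad) of the right blade: 0 = fully open (tips 40 mm apart), grows as it is squeezed, stop at 0.22. Tip gap = 40 mm - 172 mm x angle. The spring takes about 3.3 N at the finger plates to start and 4 N more per 0.12 rad (14.4 mm) of squeeze.
- rider (a joint): the marked gap in m: how far the dark steel fork's middle is clamped from the left tip's inner face along the cross bar (towards the right blade); when the tip gap equals it the index line is in the middle of the fork. Clamped tight, does not move.
- fork (a point): middle of the slot of the dark steel fork: two prongs 3.5 mm wide with an 8 mm slot between, pointing to the tips; axes as those of the tongs.
- index (a point): the index line: a dark ridge 2 mm wide and 20 mm long along the inner edge on top of the right (moving) tip; passes just under the fork's prongs.
- left_tip (a point): inner upper edge of the left (fixed) tip; tip gap is measured from here.
- carton: bystander: white carton with a yellow lower half, 50 x 50 x 100 mm, origin centre of its underside; leave alone.
- bottle: bystander: amber bottle 52 mm across, 110 mm high, origin centre of its underside; leave alone.
- tip_box: bystander: white box with a clear lid, 80 x 115 x 59 mm, origin centre of its underside; leave alone.
Things that resemble listed ones, but are neither listed nor needed, are in the scene too. There is more than one size of the tongs; the one meant has the size given above.

How it is judged:
On the way, in this order (a step that is already met when the one before it is completed fails the run):
1. the magnifier arm is swung out to one side ((value of joint magnifier above 1 rad or value of joint magnifier below -1 rad)), for 0.2 s.
2. the tongs are lifted clear of their stand (height (world z) of grip above 0.12 m and angle between grip's own z axis and vertical below 0.35 rad), for 0.2 s.
At the end, for the whole second after the job is handed in: Through the last second: magnifier arm over 1.0 rad to either side; fingers hold the tongs, grip point over 120 mm above the bench, within 0.35 rad of level, at rest (under 20 mm/s, blade under 0.05 rad/s); index line within 3.2 mm of the fork's middle (all of step 2 and (value of joint magnifier above 1 rad or value of joint magnifier below -1 rad) and y of index in the frame of fork between -0.0032 and 0.0032 m and contact force between the fingers and tongs above 1 N and linear speed of tongs below 0.02 m/s and velocity of joint jaw between -0.05 and 0.05 rad/s); the arm keeps its last pose, push and grip.
It fails at once if the cardboard carton is pushed more than 30 mm or tipped (distance of carton from where it was at the start of the episode above 0.03 m or angle between carton's own z axis and vertical above 0.4 rad).
It fails at once if the amber bottle is pushed more than 30 mm or tipped (distance of bottle from where it was at the start of the episode above 0.03 m or angle between bottle's own z axis and vertical above 0.4 rad).
It fails at once if the tip box is pushed more than 30 mm or tipped (distance of tip_box from where it was at the start of the episode above 0.03 m or angle between tip_box's own z axis and vertical above 0.4 rad).
It also fails if it takes over 48 s, if anything falls off the work surface, if the arm or the gripper's body presses on something with over 40 N, if the wrist force passes 120 N, or if a joint passes its speed limit or range.

### The arm

A 7-joint arm with a two-finger parallel gripper is mounted at the origin on the work surface. World frame = base frame: x ahead of the robot, y to its left, z up, the work surface at z = 0. Lengths are in m, angles in rad, forces in N, time in s.
With the tool pointing down it reaches from about 0.4 to 0.85 m from the base axis. Payload 4.5 kg.
Tool frame: the origin (TCP) lies midway between the tips of the shut fingers; the grasp point (between the pads) lies 19 mm behind it; z points along the fingers, y is the direction in which the jaws open and shut (so a half turn about z gives the same grasp; the last joint's range is limited). The gripper opens to 88 mm and grips with 3 to 60 N. Pads are 18 mm wide; open, the fingers measure 123 mm over their backs; the gripper's body (75 mm by 187 mm) begins 45 mm behind the grasp point.
Start: joints at [0.034, 0.689, -0.195, 1.565, 0.157, 0.902, -0.215], TCP at [0.625, 0, 0.216] pointing down, gripper open.
Joint ranges: [-3.01, 3.01], [-0.46, 2.08], [-1.47, 1.51], [0.13, 2.56], [-1, 4.14], [0.04, 2.09], [-2.66, 2.66]. Speed limits (rad/s): [2.57, 2.57, 3.14, 3.14, 3.14, 3.14, 3.14].

### API

Orientations are given as a unit quaternion [x, y, z, w].
In Python, from plant import r gives the robot as it stands.
- The arm moves only by the tool play_rows, never from a script. Its argument "targets" is a list of rows, each an object of numbers: "jaw": the closure, from 0 (fully open) to 1 (shut); "dx", "dy", "dz": the shift along the tool's x, y, z in m; "yaw": the turn about the tool's z in rad. A call has exactly 5 rows; each row shifts and turns the pose as measured when the row begins, along the tool's axes as they then stand; what a row does not reach is not made up. A row lasts 1/10 s, in which the tool goes at most 50 mm and 8.59 degrees, less where a joint would pass 70% of its speed; a pose out of reach is approached as far as the arm can. A call with a gripper value outside its range is refused whole. The fingers move at their own pace and stop on an object; "squeeze" is the grip in N (left out, the last holds). Time passes only in rows, so rows that do not move let the fingers close, or fill a call up. It gives the time, the measured TCP pose, the force and the opening at its end, in the units of the state.
- r.get_state(): the state, without advancing time (a new reading comes with each control period).
- r.snapshot(name): name is "scene" or "side" or "wrist"; returns a dict with "frame" (400x640x3 uint8, red, green, blue), "z_map" (400x640 float32, m along the optical axis (not along the pixel's ray), 0 where there is no reading), "mtx" (3x3 intrinsics, pixels), "position" and "orientation" of the camera in the world; the wrist camera has in their place "T_tool_cam" (4x4, takes a point from camera to tool coordinates, whose origin is the TCP and whose axes are the flange's). Camera axes: x right, y up, looking along -z (the intrinsics and any distortion apply to the point x, -y, -z); pixel columns grow to the right and rows downward; lengths in m; the calibration is good to about 2 mm. A picture is of the moment at which its call begins: read the wrist's pose just before it.
- r.finish_job(): hands the job in, once; it reports no verdict.
The state is a dict: "clock": time; "q": joint angles; "qd": joint speeds; "joint_torque": joint torques, N m; "tool_pos": TCP position; "eef_rot": TCP orientation; "contact_force": force on the tool from outside, world axes, zero at the start; "moment": the same for the moment, N m; "opening": opening from 0.0 (shut) to 1.0 (fully open).
Only numpy, scipy, OpenCV 4.12 (cv2) and the standard library are available. Lean on these libraries where they do the work, as an engineer would, in place of code of your own. Each camera call takes 0.05 s, during which the arm holds its last target.

## Working session

There is one attempt and no reset: what is moved stays moved. The work goes in short steps, Python scripts to look and compute and a tool call to move; the robot and the scene stay as the last step left them, time stands still between calls to the robot, and variables do not carry over. Pictures are saved under pics/ and viewed, and the job is handed in when it is done.

Besides the shell and the picture viewer there is one more tool, called as name(argument=value, ...) on one line, values as JSON. play_rows: Moves the arm, as the interface text tells. Its arguments: {"type":"object","properties":{"targets":{"type":"array"},"squeeze":{"type":"number"}},"required":["targets"]}

```bash
mkdir -p pics; ls
cat > h.py <<'E'
import numpy as np, cv2
from scipy.spatial.transform import Rotation as R
from plant import r
def snap(n, fn=None):
    st=r.get_state(); s=r.snapshot(n)
    if fn: cv2.imwrite('pics/'+fn+'.png', cv2.cvtColor(s['frame'],cv2.COLOR_RGB2BGR))
    if 'T_tool_cam' in s:
        T=np.eye(4); T[:3,:3]=R.from_quat(st['eef_rot']).as_matrix(); T[:3,3]=st['tool_pos']
        s['T']=T@s['T_tool_cam']
    else:
        o=np.array(s['orientation']); T=np.eye(4)
        T[:3,:3]=R.from_quat(o).as_matrix() if o.size==4 else o.reshape(3,3); T[:3,3]=s['position']; s['T']=T
    return s
def cloud(s):
    z=s['z_map'].astype(float); K=np.array(s['mtx']); v,u=np.mgrid[:z.shape[0],:z.shape[1]]
    P=np.stack([(u-K[0,2])/K[0,0]*z,-(v-K[1,2])/K[1,1]*z,-z],-1)
    W=P@s['T'][:3,:3].T+s['T'][:3,3]; W[z<=0]=np.nan; return W
def proj(s,p):
    T=np.linalg.inv(s['T']); c=T[:3,:3]@np.array(p)+T[:3,3]; K=np.array(s['mtx'])
    return K[0,0]*c[0]/-c[2]+K[0,2], K[1,1]*(-c[1])/-c[2]+K[1,2]
def ray(s,u,v,z):
    K=np.array(s['mtx']); d=s['T'][:3,:3]@np.array([(u-K[0,2])/K[0,0],-(v-K[1,2])/K[1,1],-1]); o=s['T'][:3,3]
    return o+d*(z-o[2])/d[2]
E
python3 - <<'E'
from h import *
print(r.get_state())
for n in ['scene','side','wrist']:
    s=snap(n,n+'0'); np.save(n+'0.npy',cloud(s)); print(n,{k:v for k,v in s.items() if k not in('frame','z_map')})
E
```

```text
pics
{'clock': 0.0, 'q': array([ 0.03381368,  0.68995898, -0.19452743,  1.56635364,  0.15729448,
        0.90253043, -0.21512803]), 'qd': array([ 1.02431909e-03, -6.47337115e-05, -9.51256151e-05, -1.86451651e-03,
       -9.98507145e-04, -4.98747405e-04, -1.61193514e-04]), 'joint_torque': array([ 3.38560185e-04, -5.27571630e+01, -1.26686912e+00, -1.53434461e+01,
       -5.26333472e-02,  6.56995355e-03,  1.65937727e-04]), 'tool_pos': array([ 6.24310786e-01, -5.52631581e-05,  2.15523475e-01]), 'eef_rot': array([ 7.07088506e-01,  7.07124446e-01, -7.01258527e-04, -6.09393586e-04]), 'contact_force': array([ 0.0420125 , -0.45749361,  0.47001494]), 'moment': array([0.03284179, 0.00045246, 0.01509743]), 'opening': 1.000633880229205}
scene {'mtx': array([[411.28623048,   0.        , 313.01230468],
       [  0.        , 411.28623048, 190.26076245],
       [  0.        ,   0.        ,   1.        ]]), 'position': array([1.07065491, 0.23816538, 0.87788147]), 'orientation': array([0.19134017, 0.29472477, 0.78792477, 0.50566867]), 'T': array([[-0.41537627, -0.68407237,  0.59958948,  1.07065491],
  
[... 906 characters left out ...]
_tool_cam': array([[-1.34430852e-03,  9.57101519e-01,  2.89749676e-01,
         7.46530962e-02],
       [ 9.99998014e-01,  8.60232475e-04,  1.79802115e-03,
        -3.22650958e-04],
       [ 1.47163669e-03,  2.89751518e-01, -9.57100774e-01,
        -1.68397268e-01],
       [ 0.00000000e+00,  0.00000000e+00,  0.00000000e+00,
         1.00000000e+00]]), 'T': array([[ 9.99994170e-01,  2.19906630e-04,  3.40768820e-03,
         6.24324394e-01],
       [-1.19832760e-03,  9.57059020e-01,  2.89890661e-01,
         7.46338059e-02],
       [-3.19760985e-03, -2.89893055e-01,  9.57053704e-01,
         3.83954056e-01],
       [ 0.00000000e+00,  0.00000000e+00,  0.00000000e+00,
         1.00000000e+00]])}
```

View pics/scene0.png

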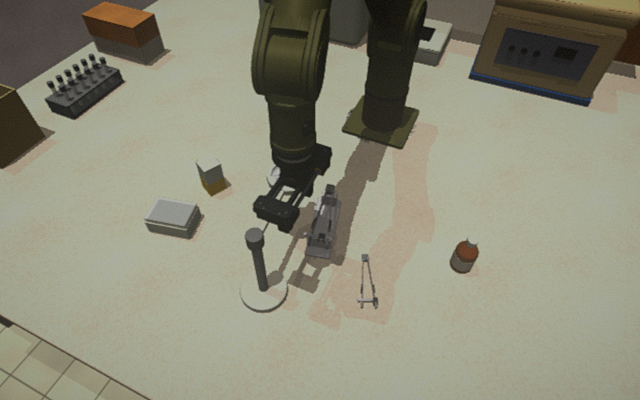

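View pics/side0.png

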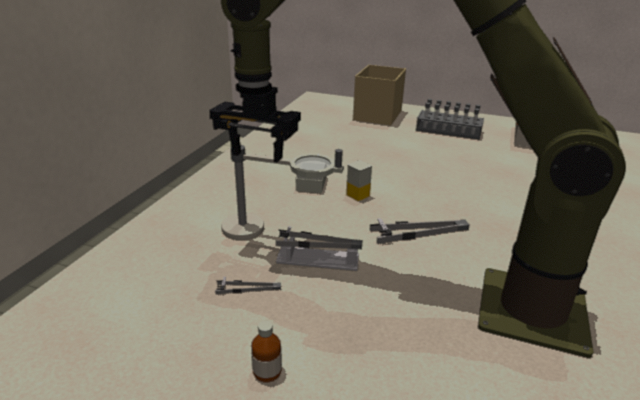

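View pics/wrist0.png

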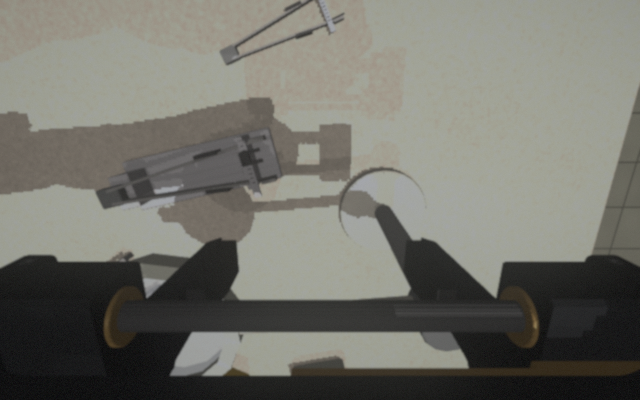

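Run:
```python
from h import *
S=np.load('side0.npy');C=np.load('scene0.npy');W=np.load('wrist0.npy')
def q(A,u,v): print(u,v,np.round(A[v,u],4))
print('side');
for u,v in [(338,158),(338,152),(312,162),(240,155),(243,225),(262,161),(280,239),(360,245),(353,262),(440,227),(360,195),(265,360),(311,185)]: q(S,u,v)
print('scene')
for u,v in [(255,236),(263,290),(321,250),(330,190),(366,257),(209,163),(173,212),(465,250),(272,180)]: q(C,u,v)
print('wrist')
for u,v in [(105,200),(270,140),(257,180),(228,58),(325,15),(383,205),(205,345),(320,362),(250,155),(215,155)]: q(W,u,v)
# arm points
m=(S[...,2]>.195)&(S[...,2]<.26)&(S[...,0]>.35)&(S[...,1]<-.02)
v,u=np.where(m); print(len(v)); 
for i in range(0,len(v),max(1,len(v)//40)): print(u[i],v[i],np.round(S[v[i],u[i]],3))
```

```text
side
338 158 [ 0.4561 -0.0655  0.2368]
338 152 [ 0.4569 -0.0662  0.2509]
312 162 [ 0.5227 -0.0784  0.2097]
240 155 [ 0.689  -0.0389  0.2148]
243 225 [ 0.6948 -0.0418  0.0178]
262 161 [ 0.6391 -0.0531  0.2022]
280 239 [ 0.5917 -0.042   0.0008]
360 245 [ 0.3776 -0.01    0.0582]
353 262 [0.3884 0.0009 0.0152]
440 227 [ 0.2246 -0.2292  0.0149]
360 195 [ 0.4622 -0.3093  0.0189]
265 360 [0.4313 0.372  0.054 ]
311 185 [ 0.6095 -0.3024  0.025 ]
scene
255 236 [ 0.7061 -0.0474  0.2296]
263 290 [ 0.7127 -0.0469  0.0249]
321 250 [0.5494 0.0253 0.0077]
330 190 [ 0.3968 -0.0169  0.0562]
366 257 [0.5219 0.1343 0.008 ]
209 163 [ 0.4778 -0.3349  0.0979]
173 212 [ 0.6322 -0.3477  0.0582]
465 250 [0.4544 0.3428 0.0791]
272 180 [ 0.5523 -0.0948  0.2137]
wrist
105 200 [ 0.3833 -0.0238  0.0591]
270 140 [0.5613 0.0366 0.0071]
257 180 [ 0.5535 -0.0013  0.0583]
228 58 [0.5189 0.1276 0.009 ]
325 15 [0.6276 0.1688 0.0137]
383 205 [ 0.7001 -0.0417  0.0216]
205 345 [ 0.5436 -0.0825  0.2108]
320 362 [ 0.6213 -0.301   0.0048]
250 155 [0.5408 0.0216 0.0288]
215 155 [0.4927 0.0185 0.0075]
6579
201 0 [ 2.008 -1.979  
[... 496 characters left out ...]
2.284  0.204]
150 21 [ 2.003 -1.447  0.212]
145 23 [ 1.988 -1.385  0.212]
120 26 [ 1.991 -1.194  0.227]
95 29 [ 1.998 -1.029  0.238]
64 32 [ 2.008 -0.851  0.253]
97 34 [ 2.004 -1.041  0.213]
54 37 [ 1.993 -0.777  0.246]
78 39 [ 1.992 -0.906  0.214]
28 42 [ 1.997 -0.645  0.249]
48 44 [ 1.989 -0.733  0.225]
68 46 [ 1.983 -0.832  0.198]
39 49 [ 1.992 -0.685  0.213]
2 53 [ 1.99  -0.51   0.232]
24 57 [ 1.994 -0.605  0.196]
247 154 [ 0.678 -0.052  0.214]
323 156 [ 0.508 -0.112  0.214]
315 158 [ 0.524 -0.101  0.21 ]
281 160 [ 0.59  -0.053  0.214]
278 162 [ 0.598 -0.054  0.207]
314 164 [ 0.514 -0.069  0.21 ]
316 167 [ 0.506 -0.059  0.208]
327 170 [ 0.474 -0.044  0.213]
317 176 [ 0.49  -0.025  0.204]
```

Run:
```python
import cv2
a=cv2.imread('pics/side0.png')[130:320,190:490]
cv2.imwrite('pics/sidec.png',cv2.resize(a,None,fx=2.6,fy=2.6,interpolation=cv2.INTER_CUBIC))
a=cv2.imread('pics/wrist0.png')[80:240,80:400]
cv2.imwrite('pics/wristc.png',cv2.resize(a,None,fx=2.5,fy=2.5,interpolation=cv2.INTER_CUBIC))
```

```text
(no output)
```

View pics/sidec.png

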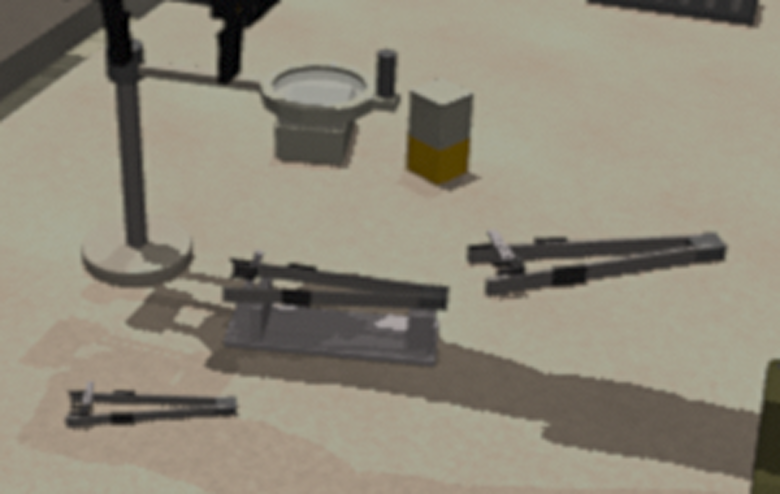

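View pics/wristc.png

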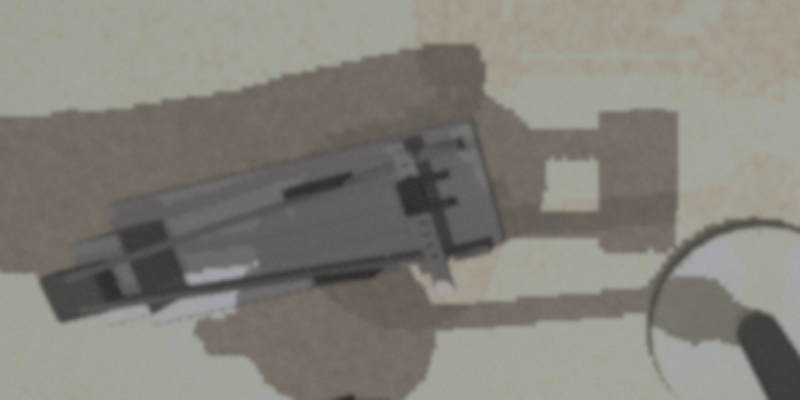

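Side view: the pin is at (338,158), which gives a centre of about (0.459,-0.074). The post is at (243,225), giving (0.701,-0.050); the distance between them is 243 mm (245 stated), and the arm angle is about -0.1. The tongs I need are on the stand at (320,245), with their heel at (0.38,-0.02) and tips towards +x. I'll swing the arm to -y, gripping the pin.

play_rows(targets=[{"jaw": 0.2,"dx": 0,"dy": 0,"dz": -0.045,"yaw": 0},{"jaw": 0.2,"dx": 0,"dy": 0,"dz": -0.045,"yaw": 0.14},{"jaw": 0.2,"dx": 0,"dy": 0,"dz": 0,"yaw": 0.14},{"jaw": 0.2,"dx": 0,"dy": 0,"dz": 0,"yaw": 0.14},{"jaw": 0.2,"dx": 0,"dy": 0,"dz": 0,"yaw": 0.14}], squeeze=12)

```text
clock: 0.65
tool_pos: [0.6233, -0.0003, 0.3071]
eef_rot: [0.88, 0.475, -0.003, -0.002]
contact_force: [0.2, -0.5, -0.3]
opening: 0.8
```

play_rows(targets=[{"jaw": 0.2,"dx": 0,"dy": 0,"dz": 0,"yaw": 0.14},{"jaw": 0.2,"dx": 0,"dy": 0,"dz": 0,"yaw": 0.14},{"jaw": 0.2,"dx": 0,"dy": 0,"dz": 0,"yaw": 0.14},{"jaw": 0.2,"dx": 0,"dy": 0,"dz": 0,"yaw": 0.14},{"jaw": 0.2,"dx": 0,"dy": 0,"dz": 0,"yaw": 0.14}])

```text
clock: 1.15
tool_pos: [0.6219, 0.0001, 0.3058]
eef_rot: [0.991, 0.13, -0.005, -0.001]
contact_force: [0.6, 0.4, -0.3]
opening: 0.803
```

play_rows(targets=[{"jaw": 0.2,"dx": 0,"dy": 0,"dz": 0,"yaw": 0.14},{"jaw": 0.2,"dx": -0.042,"dy": 0.014,"dz": 0,"yaw": 0},{"jaw": 0.2,"dx": -0.042,"dy": 0.014,"dz": 0,"yaw": 0},{"jaw": 0.2,"dx": -0.042,"dy": 0.014,"dz": 0,"yaw": 0},{"jaw": 0.2,"dx": -0.042,"dy": 0.014,"dz": 0,"yaw": 0}])

```text
clock: 1.65
tool_pos: [0.4601, -0.0722, 0.3035]
eef_rot: [0.998, 0.061, -0.005, -0.001]
contact_force: [0.5, -1.1, -0.2]
opening: 0.8
```

Run:
```python
from h import *
print(r.get_state()['tool_pos'])
s=snap('wrist','w1'); W=cloud(s); np.save('w1.npy',W); C=snap('side','s1'); S=cloud(C)
for A in (W,S):
    m=(A[...,2]>.222)&(A[...,2]<.256)&(np.hypot(A[...,0]-.459,A[...,1]+.0745)<.016)
    P=A[m]; print(len(P),P.mean(0) if len(P) else 0)
    if len(P)>10:
        from scipy.optimize import least_squares
        f=least_squares(lambda c:np.hypot(P[:,0]-c[0],P[:,1]-c[1])-.009,[.459,-.0745],loss='soft_l1',f_scale=.001); print(f.x,np.abs(f.fun).mean())
    m=(A[...,2]>.05)&(A[...,2]<.19)&(np.hypot(A[...,0]-.701,A[...,1]+.05)<.02); P=A[m]; print('post',len(P))
    if len(P)>10:
        f=least_squares(lambda c:np.hypot(P[:,0]-c[0],P[:,1]-c[1])-.011,[.701,-.05],loss='soft_l1',f_scale=.001); print(f.x,np.abs(f.fun).mean())
```

```text
[ 0.46008364 -0.0722012   0.30349663]
623 [ 0.46091982 -0.0737214   0.24818819]
[ 0.45759307 -0.07425263] 0.00206347729777129
post 0
116 [ 0.4570563  -0.06791598  0.23994872]
[ 0.45920803 -0.07344428] 0.0015498317021735756
post 451
[ 0.7029501  -0.05172731] 0.0012848255414457455
```

View pics/w1.png

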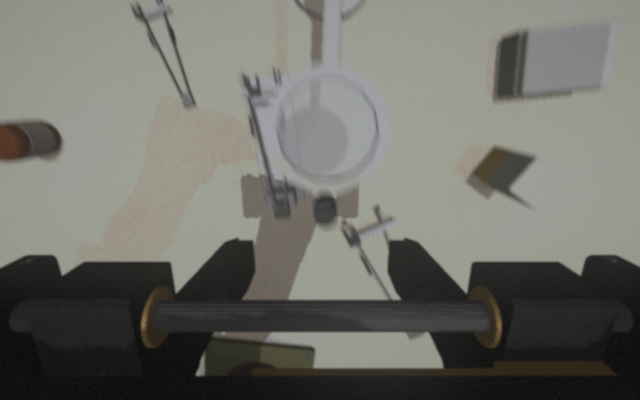

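View pics/s1.png

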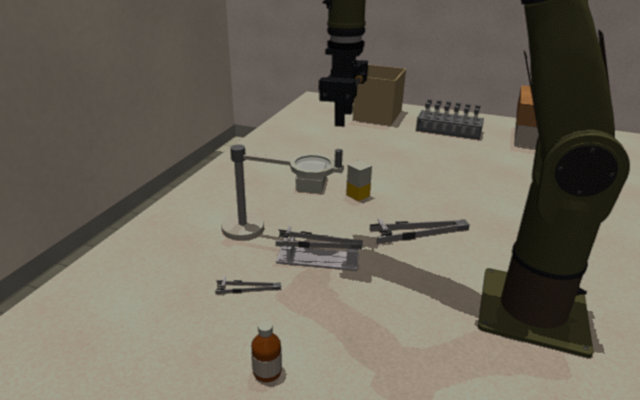

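The wrist view shows the pin at (325,208), centred between the fingers. Next I descend and grip it.

play_rows(targets=[{"jaw": 0.2,"dx": 0,"dy": 0.002,"dz": 0.04,"yaw": 0},{"jaw": 0.2,"dx": 0,"dy": 0,"dz": 0.038,"yaw": 0},{"jaw": 0.9,"dx": 0,"dy": 0,"dz": 0,"yaw": 0},{"jaw": 0.9,"dx": 0,"dy": 0,"dz": 0,"yaw": 0},{"jaw": 0.9,"dx": 0,"dy": 0,"dz": 0,"yaw": 0}])

```text
clock: 2.25
tool_pos: [0.4573, -0.0764, 0.2266]
eef_rot: [0.998, 0.057, -0.005, -0.001]
contact_force: [-0.3, 0.1, 1.1]
opening: 0.552
```

play_rows(targets=[{"jaw": 0.9,"dx": 0,"dy": 0,"dz": 0,"yaw": 0},{"jaw": 0.9,"dx": 0,"dy": 0,"dz": 0,"yaw": 0},{"jaw": 0.9,"dx": 0,"dy": 0,"dz": 0,"yaw": 0},{"jaw": 0.9,"dx": 0,"dy": 0,"dz": 0,"yaw": 0},{"jaw": 0.9,"dx": 0,"dy": 0,"dz": 0,"yaw": 0}])

```text
clock: 2.75
tool_pos: [0.4604, -0.0761, 0.2302]
eef_rot: [0.998, 0.057, -0.001, -0.001]
contact_force: [0.3, -0.3, -4.2]
opening: 0.178
```

play_rows(targets=[{"jaw": 0.9,"dx": 0.001,"dy": 0.0245,"dz": 0.003,"yaw": -0.1},{"jaw": 0.9,"dx": 0.001,"dy": 0.0245,"dz": 0.001,"yaw": -0.1},{"jaw": 0.9,"dx": 0.001,"dy": 0.0245,"dz": 0,"yaw": -0.1},{"jaw": 0.9,"dx": 0.001,"dy": 0.0245,"dz": 0,"yaw": -0.1},{"jaw": 0.9,"dx": 0.001,"dy": 0.0245,"dz": 0,"yaw": -0.1}])

```text
clock: 3.25
tool_pos: [0.502, -0.1887, 0.2286]
eef_rot: [0.949, 0.315, -0.002, -0.003]
contact_force: [0.6, 1.8, 0.8]
opening: 0.192
```

```bash
cat > arc.py <<'E'
from h import *
s=r.get_state(); p=s['tool_pos']; x,y=p[0]-.7025,p[1]+.051
th=2*np.arctan2(s['eef_rot'][1],s['eef_rot'][0])
print(s['clock'],p,'rad',np.hypot(x,y),'a',np.arctan2(y,-x),'theta',th,s['contact_force'],s['opening'])
E
python3 arc.py
```

```text
3.25 [ 0.50197417 -0.18865509  0.22859923] rad 0.2432273295066451 a -0.6015880113960823 theta 0.6404198665025316 [0.64842863 1.78021559 0.8408208 ] 0.19237444326244565
```

play_rows(targets=[{"jaw": 0.9,"dx": 0.001,"dy": 0.0245,"dz": 0,"yaw": -0.1},{"jaw": 0.9,"dx": 0.001,"dy": 0.0245,"dz": 0,"yaw": -0.1},{"jaw": 0.9,"dx": 0.001,"dy": 0.0245,"dz": 0,"yaw": -0.1},{"jaw": 0.9,"dx": 0.001,"dy": 0.0245,"dz": 0,"yaw": -0.1},{"jaw": 0.9,"dx": 0.001,"dy": 0.0245,"dz": 0,"yaw": -0.1}])

```text
clock: 3.75
tool_pos: [0.5962, -0.2703, 0.2287]
eef_rot: [0.837, 0.547, -0.002, -0.005]
contact_force: [0.5, 2.3, 1.4]
opening: 0.188
```

```bash
python3 arc.py
```

```text
3.75 [ 0.59620112 -0.2702824   0.22865795] rad 0.2436887854521901 a -1.1194165819030748 theta 1.156447062355481 [0.4858012  2.26598019 1.36641513] 0.18827450034297888
```

play_rows(targets=[{"jaw": 0.9,"dx": 0.001,"dy": 0.022,"dz": 0,"yaw": -0.09},{"jaw": 0.9,"dx": 0,"dy": 0.012,"dz": 0,"yaw": -0.05},{"jaw": 0.9,"dx": 0,"dy": 0,"dz": 0,"yaw": 0},{"jaw": 0.3,"dx": 0,"dy": 0,"dz": 0,"yaw": 0},{"jaw": 0.3,"dx": 0,"dy": 0,"dz": 0,"yaw": 0}])

```text
clock: 4.25
tool_pos: [0.6303, -0.284, 0.2282]
eef_rot: [0.796, 0.605, -0.001, -0.005]
contact_force: [-0.2, 0.2, -0.0]
opening: 0.344
```

play_rows(targets=[{"jaw": 0.3,"dx": 0,"dy": 0,"dz": 0,"yaw": 0},{"jaw": 0.3,"dx": 0,"dy": 0,"dz": -0.03,"yaw": 0},{"jaw": 0.2,"dx": 0,"dy": 0,"dz": -0.045,"yaw": 0},{"jaw": 0.2,"dx": 0,"dy": 0,"dz": -0.02,"yaw": 0},{"jaw": 0.2,"dx": 0,"dy": 0,"dz": 0,"yaw": 0}])

```text
clock: 4.75
tool_pos: [0.6264, -0.2836, 0.3241]
eef_rot: [0.797, 0.604, -0.004, -0.008]
contact_force: [-0.0, -1.1, -0.1]
opening: 0.787
```

```bash
python3 arc.py
python3 - <<'E'
from h import *
s=snap('scene','sc2');np.save('sc2.npy',cloud(s)); s=snap('side','s2');np.save('s2.npy',cloud(s))
E
```

```text
4.75 [ 0.62636509 -0.28361773  0.3240706 ] rad 0.2447601503356595 a -1.2544889571698092 theta 1.2969004366415775 [-0.02055241 -1.09537116 -0.08149167] 0.7867463297952553
```

View pics/sc2.png

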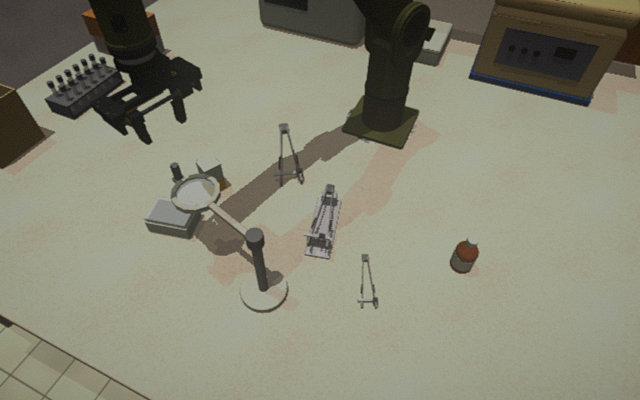

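View pics/s2.png

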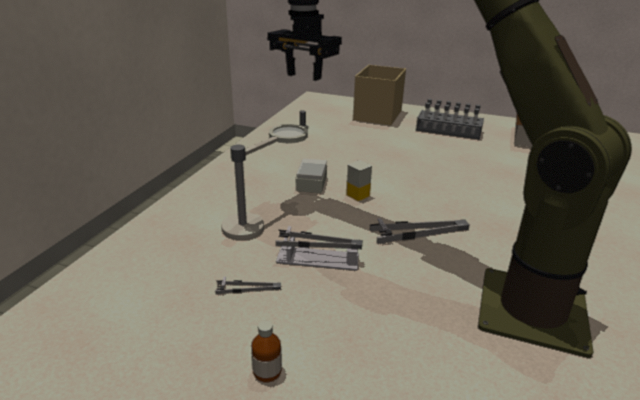

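Run:
```python
from h import *
for f in ('sc2','s2','wrist0'):
    A=np.load(f+'.npy')
    near=(abs(A[...,0]-.48)<.15)&(abs(A[...,1])<.1)
    for lo,hi in ((.052,.066),(.004,.012)):
        m=near&(A[...,2]>lo)&(A[...,2]<hi); P=A[m][:,:2]
        if f=='wrist0' : P=P[P[:,0]<.6]
        if len(P)<10: continue
        rr=cv2.minAreaRect((P*1000).astype(np.float32)); c=P.mean(0); w,v=np.linalg.eigh(np.cov(P.T))
        print(f,lo,len(P),c,rr,np.arctan(v[1,1]/v[0,1]))
```

```text
sc2 0.052 337 [0.48953996 0.00210814] ((477.1152648925781, -9.853153228759766), (199.34547424316406, 61.510372161865234), 17.20250701904297) 0.2118699454462499
sc2 0.004 866 [0.48123789 0.00473256] ((484.6672668457031, -33.47777557373047), (191.02488708496094, 135.27284240722656), 13.26519775390625) 0.22144992168351782
s2 0.052 587 [0.47758391 0.00299765] ((475.2991943359375, -6.899818420410156), (198.72190856933594, 65.87074279785156), 15.4872465133667) 0.2327675834384535
s2 0.004 1123 [0.47635469 0.00614657] ((492.5361328125, -4.3782196044921875), (139.3471221923828, 281.39935302734375), 86.94497680664062) 0.208316824336721
wrist0 0.052 2107 [ 0.47625444 -0.00134755] ((474.19927978515625, -8.509063720703125), (198.72373962402344, 62.07559585571289), 15.497737884521484) 0.20619030857052476
wrist0 0.004 5099 [0.4755358 0.0040309] ((474.1610412597656, 0.45632171630859375), (190.1126251220703, 63.9973258972168), 13.044325828552246) 0.21632844490889247
```

play_rows(targets=[{"jaw": 0.0,"dx": 0.03,"dy": -0.025,"dz": 0,"yaw": 0},{"jaw": 0.0,"dx": 0.03,"dy": -0.025,"dz": 0,"yaw": 0},{"jaw": 0.0,"dx": 0.03,"dy": -0.025,"dz": 0,"yaw": 0},{"jaw": 0.0,"dx": 0.03,"dy": -0.025,"dz": 0,"yaw": 0},{"jaw": 0.0,"dx": 0.03,"dy": -0.025,"dz": 0,"yaw": 0}])

```text
clock: 5.35
tool_pos: [0.5367, -0.105, 0.3127]
eef_rot: [0.8, 0.599, -0.013, -0.016]
contact_force: [0.5, 0.7, 1.2]
opening: 1.004
```

play_rows(targets=[{"jaw": 0.0,"dx": 0.03,"dy": -0.025,"dz": 0,"yaw": 0},{"jaw": 0.0,"dx": 0.03,"dy": -0.025,"dz": 0,"yaw": 0},{"jaw": 0.0,"dx": 0.03,"dy": -0.025,"dz": 0,"yaw": 0},{"jaw": 0.0,"dx": 0,"dy": 0,"dz": 0,"yaw": 0.14},{"jaw": 0.0,"dx": 0,"dy": 0,"dz": 0,"yaw": 0.14}])

```text
clock: 5.85
tool_pos: [0.4768, 0.0125, 0.3075]
eef_rot: [0.875, 0.482, -0.024, -0.02]
contact_force: [0.1, 0.1, -0.1]
opening: 1.001
```

play_rows(targets=[{"jaw": 0.0,"dx": 0,"dy": 0,"dz": 0,"yaw": 0.14},{"jaw": 0.0,"dx": 0,"dy": 0,"dz": 0,"yaw": 0.14},{"jaw": 0.0,"dx": 0,"dy": 0,"dz": 0,"yaw": 0.14},{"jaw": 0.0,"dx": 0,"dy": 0,"dz": 0,"yaw": 0.14},{"jaw": 0.0,"dx": 0,"dy": 0,"dz": 0,"yaw": 0.14}])

```text
clock: 6.35
tool_pos: [0.468, 0.0125, 0.2992]
eef_rot: [0.99, 0.139, -0.039, -0.01]
contact_force: [-0.4, 0.1, 0.2]
opening: 1.0
```

```bash
python3 arc.py
python3 - <<'E'
from h import *
s=snap('wrist','w3');W=cloud(s); np.save('w3.npy',W); np.save('w3T.npy',s['T'])
E
```

```text
6.35 [0.46796698 0.01254143 0.29915816] rad 0.24298817458901628 a 0.26457605710489485 theta 0.2784267065883706 [-0.37565007  0.07411438  0.23886453] 0.9996569026062716
```

View pics/w3.png

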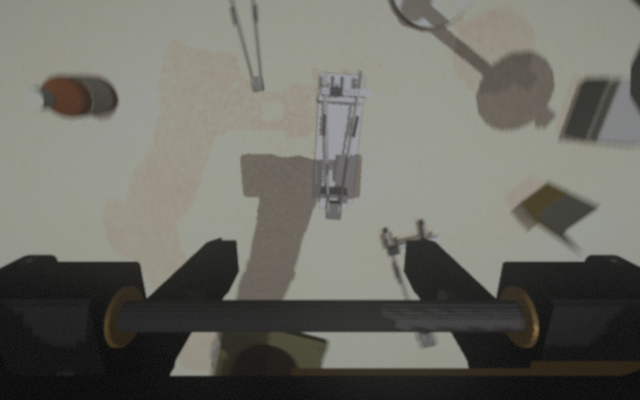

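Run:
```python
from h import *
for q in ([0.998,.057,-.001,-.001],[.8,.599,-.013,-.016],[.875,.482,-.024,-.02],r.get_state()['eef_rot']):
    M=R.from_quat(q).as_matrix(); print(M[:,2], 'toolx',M[:,0],'tooly',M[:,1])
print(r.get_state()['q'])
W=np.load('w3.npy'); 
# tongs frame estimate: dark plates. show top-down crop
a=cv2.imread('pics/w3.png')[55:235,260:420]; cv2.imwrite('pics/w3c.png',cv2.resize(a,None,fx=3.3,fy=3.3,interpolation=cv2.INTER_CUBIC))
```

```text
[-0.00211157  0.0018834  -0.999996  ] toolx [ 0.99349515  0.11385882 -0.0018834 ] tooly [ 0.11385482 -0.99349515 -0.00211157]
[-0.03999896  0.01003377 -0.99914934] toolx [ 0.28150388  0.9595587  -0.00163326] tooly [ 0.95872605 -0.28132975 -0.04120589]
[-0.06134595  0.01187677 -0.9980459 ] toolx [ 0.53369873  0.84536877 -0.02274445] tooly [ 0.84344671 -0.5340511  -0.05819856]
[-0.08058272  0.00928483 -0.99670468] toolx [ 0.95990903  0.27006638 -0.07509202] tooly [ 0.26847921 -0.96279694 -0.03067528]
[-0.14012752  0.41243306  0.04220015  1.84040818 -0.04156768  0.96883943
 -1.3735808 ]
```

View pics/w3c.png

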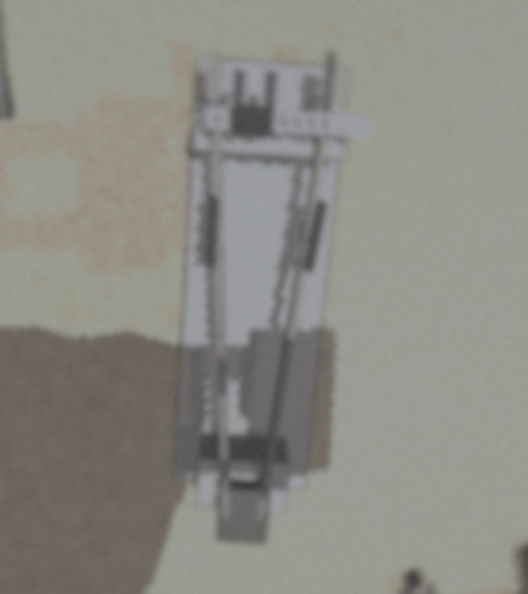

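play_rows(targets=[{"jaw": 0.0,"dx": 0,"dy": 0,"dz": 0,"yaw": 0},{"jaw": 0.0,"dx": 0,"dy": 0,"dz": 0,"yaw": 0},{"jaw": 0.0,"dx": 0,"dy": 0,"dz": 0,"yaw": 0},{"jaw": 0.0,"dx": 0,"dy": 0,"dz": 0,"yaw": 0},{"jaw": 0.0,"dx": 0,"dy": 0,"dz": 0,"yaw": 0}])

```text
clock: 6.9
tool_pos: [0.4649, 0.0121, 0.2962]
eef_rot: [0.989, 0.14, -0.043, -0.01]
contact_force: [0.4, 0.6, -0.1]
opening: 0.998
```

Run:
```python
from h import *
s=r.get_state(); print(s['clock'],s['tool_pos'],R.from_quat(s['eef_rot']).as_matrix()[:,2])
w=snap('wrist','w4');W=cloud(w); np.save('w4.npy',W); print(r.get_state()['tool_pos'])
# plates etc.: fit in stand frame; th from base rect
P=W[(W[...,2]>.002)&(W[...,2]<.014)&(abs(W[...,0]-.47)<.13)&(abs(W[...,1])<.07)]
print(cv2.minAreaRect((P[:,:2]*1000).astype(np.float32)))
P=W[(W[...,2]>.05)&(W[...,2]<.075)&(abs(W[...,0]-.47)<.13)&(abs(W[...,1])<.08)]
print(len(P),cv2.minAreaRect((P[:,:2]*1000).astype(np.float32)))
# rectified top view at z=.061, 3px/mm, frame th about (0.474,0)
th=.229; c=np.array([.48,.0]); H=220;Wd=720
vv,uu=np.mgrid[:H,:Wd]; X=(uu-Wd/2)/3000; Y=-(vv-H/2)/3000
w_=np.stack([c[0]+X*np.cos(th)-Y*np.sin(th), c[1]+X*np.sin(th)+Y*np.cos(th), np.full(X.shape,.061)],-1)
Ti=np.linalg.inv(w['T']); cc=w_@Ti[:3,:3].T+Ti[:3,3]; K=w['mtx']
mu=(K[0,0]*cc[...,0]/-cc[...,2]+K[0,2]).astype(np.float32); mv=(K[1,1]*cc[...,1]/cc[...,2]+K[1,2]).astype(np.float32)
im=cv2.remap(w['frame'],mu,mv,cv2.INTER_CUBIC)[...,::-1].copy()
for k in range(-12,13):
    cv2.line(im,(int(Wd/2+k*30),0),(int(Wd/2+k*30),6 if k%5 else 14),(0,0,255),1)
cv2.imwrite('pics/rect4.png',im)
```

```text
6.9 [0.4649335  0.01214186 0.29615807] [-0.0871522   0.00829538 -0.99616047]
[0.46493805 0.01209536 0.29617954]
((469.67547607421875, -1.3296279907226562), (134.52906799316406, 258.2922058105469), 88.3167495727539)
1576 ((475.1532897949219, -8.781963348388672), (198.12339782714844, 61.63483810424805), 15.801360130310059)
```

View pics/rect4.png

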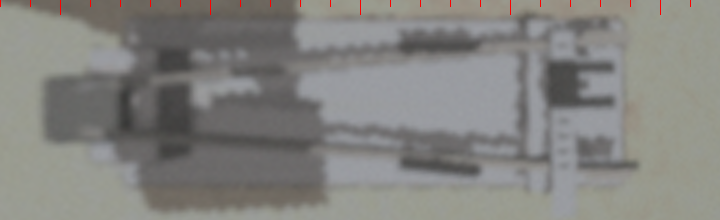

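Run:
```python
from h import *
th=.229
for f in ('w4','w3','wrist0'):
    W=np.load(f+'.npy'); d=W[...,:2]-np.array([.48,0])
    X=d[...,0]*np.cos(th)+d[...,1]*np.sin(th); Y=-d[...,0]*np.sin(th)+d[...,1]*np.cos(th); Z=W[...,2]
    m=(Z>.05)&(Z<.075)&(abs(X)<.12)&(abs(Y)<.06)
    print(f)
    for x in range(-100,100,8):
        k=m&(X>x/1000)&(X<(x+8)/1000)
        if k.sum()>3: 
            L=k&(Y>0);Rr=k&(Y<=0)
            print(x, [np.round(np.percentile(Y[q]*1000,[2,50,98]),1) if q.sum()>2 else None for q in (L,Rr)], np.round(np.percentile(Z[k]*1000,[50,98]),1))
    # base plate
    m=(Z>.002)&(Z<.014)&(abs(X)<.1)&(abs(Y)<.036); print('base',np.percentile(Y[m],[1,99]),np.percentile(X[m],[.5,99.5]))
```

```text
w4
-100 [array([ 0.1,  6.1, 11.7]), array([-9.9, -5.4, -1.1])] [58.8 60.4]
-92 [array([ 0.6,  5.1, 10.8]), array([-9.2, -4.9, -0.5])] [58.9 60.4]
-84 [array([ 1.2,  6.8, 11.2]), array([-8.7, -4.5, -0.2])] [58.5 60.3]
-76 [array([ 8.6, 10.1, 11.8]), array([-9.5, -7.9, -6.7])] [59.1 60.5]
-68 [array([10.5, 11.4, 12.2]), array([-10.1,  -8.5,  -7.4])] [58.8 59.9]
-60 [array([10.9, 11.8, 12.7]), array([-10.8,  -9.2,  -8.1])] [58.9 60.7]
-52 [array([11.4, 12.3, 13.1]), array([-11.5, -10. ,  -8.7])] [58.8 60.5]
-44 [array([11.9, 13.2, 14.7]), array([-12.1, -10.7,  -9.5])] [58.9 60.5]
-36 [array([12.4, 13.8, 15.4]), array([-12.9, -11.4, -10.1])] [58.9 60.2]
-28 [array([12.9, 14.4, 15.9]), array([-13.5, -12. , -10.3])] [58.6 60.7]
-20 [array([14.6, 15.5, 16.3]), array([-14.1, -11.9, -10.7])] [59.1 60.8]
-12 [array([15.1, 15.9, 16.8]), array([-14.5, -12.4, -11.4])] [59.  61.2]
-4 [array([15.6, 16.9, 18.2]), array([-15.2, -13.6, -12. ])] [58.7 60.4]
4 [array([16. , 17.5, 19. ]), array([-16. , -13.7, -12.6])] [58.6 60.1]
12 [array([16.5, 19.4, 23.2]), array([-19. , -15.7, -13.3])] [59.9 62.5]
20
[... 3691 characters left out ...]
.8, 21. , 23.9]), array([-19.9, -16.2, -13.8])] [60.  61.9]
28 [array([18.6, 21.5, 23.9]), array([-20.9, -16.9, -14.3])] [60.3 62.5]
36 [array([19.2, 21.4, 23.9]), array([-21.5, -17.5, -15.1])] [58.8 61.9]
44 [array([19.7, 21.3, 22.8]), array([-18.9, -16.3, -15.5])] [58.7 60.3]
52 [array([20.4, 22.2, 23.6]), array([-19.5, -17.1, -16.2])] [58.8 60. ]
60 [array([ 0.7, 13.9, 26.5]), array([-33.6, -17.5,  -0.8])] [63.3 69.7]
68 [array([ 1.1, 14.3, 26.6]), array([-33.8, -17.9,  -1.1])] [63.3 70.1]
76 [array([ 2.2, 16. , 27.3]), array([-22.7, -19.5, -16.8])] [60.9 68.8]
84 [array([ 2.7, 24.3, 27.4]), array([-22.6, -19.6, -16.8])] [59.3 67.7]
base [-0.02913589  0.03342391] [-0.09650317  0.08905934]
```

```bash
cat > go.py <<'E'
import sys
from h import *
t=np.array([float(x) for x in sys.argv[1:4]])
s=r.get_state(); M=R.from_quat(s['eef_rot']).as_matrix()
th=np.arctan2(M[1,0],M[0,0]); ty=np.arctan2(M[0,1],-M[1,1])
print('clock',s['clock'],'pos',s['tool_pos'],'z',M[:,2],'th',th,ty,'open mm',s['opening']*88,'F',s['contact_force'])
print('tool delta',M.T@(t-s['tool_pos']), 'yaw needed', th-.229)
E
python3 go.py 0.5036 0.008 0.12
python3 - <<'E'
from h import *
th=.229
for f in ('w4','w3','wrist0'):
    W=np.load(f+'.npy'); d=W[...,:2]-np.array([.5053,.008])
    X=d[...,0]*np.cos(th)+d[...,1]*np.sin(th); Y=-d[...,0]*np.sin(th)+d[...,1]*np.cos(th); Z=W[...,2]
    m=(Z>.0665)&(Z<.073)&(abs(X)<.1)&(abs(Y)<.06); print(f,m.sum(),np.percentile(Y[m]*1e3,[1,10,50,90,99]),np.percentile(X[m]*1e3,[1,99]))
    k=m&(X>.05); print(np.round(np.sort(Y[k]*1e3),1)[::max(1,k.sum()//25)])
    k=(Z>.055)&(Z<.064)&(X>.048)&(X<.062); 
    print('tips',[np.round(np.percentile(Y[q]*1e3,[2,50,98]),1) for q in (k&(Y>.012),k&(Y<-.01))])
E
```

```text
clock 6.95 pos [0.46493805 0.01209536 0.29617954] z [-0.08713358  0.00823523 -0.9961626 ] th 0.2831687924324013 0.2805419325157673 open mm 88.15507000467122 F [-0.14496669 -0.02270916 -0.33370669]
tool delta [0.05020046 0.02029562 0.17210099] yaw needed 0.054168792432401275
w4 170 [-0.22552272  0.77679168  6.83548859 13.61707074 14.47051389] [37.15381517 58.32303323]
[ 0.2  0.3  0.4  0.5  0.6  0.6  0.7  0.8  0.9  1.5  1.6  1.6  1.7  1.8
  1.9  1.9  2.1  2.7  2.7  2.8  2.9  3.   3.1  3.2 11.3 11.3 11.4 12.1
 12.2 12.3 12.4 12.4 12.5 12.6 13.3 13.3 13.4 13.5 13.5 13.6 13.7 13.7
 14.4 14.5 14.6]
tips [array([20.6, 22.6, 24.7]), array([-353.6, -337.2,  -19.5])]
w3 170 [-0.27434597  0.69282033  6.95975375 13.64650522 14.53750272] [37.19228916 58.47448158]
[ 0.2  0.2  0.3  0.4  0.5  0.5  0.7  0.7  1.4  1.4  1.5  1.6  1.6  1.7
  1.8  1.9  2.5  2.6  2.7  2.8  2.8  3.   3.1 11.2 11.3 11.4 11.5 12.2
 12.3 12.3 12.4 12.4 12.5 12.6 12.6 13.4 13.4 13.5 13.6 13.6 13.7 13.8
 13.8 14.6 14.6]
tips [array([20.6, 22.5, 24.9]), array([-352.1, -335.9,  -19.4])]
wrist0 225 [-0.12958411  0.95915673  7.3120543  13.73772751 14.65802139] [36.1513382  57.72354643]
[-0.1  0.2  0.5  0.7  0.9  1.3  1.4  1.7  1.9  2.2  2.5  2.6  2.8  3.3
 11.3 11.8 12.1 12.3 12.8 13.  13.2 13.4 13.7 14.  14.2 14.4 14.7]
tips [array([20.3, 22.8, 25.2]), array([-24.7, -21.9, -18.8])]
```

play_rows(targets=[{"jaw": 0.0,"dx": 0.011,"dy": 0.004,"dz": 0.03,"yaw": 0.05},{"jaw": 0.0,"dx": 0.011,"dy": 0.004,"dz": 0.035,"yaw": 0},{"jaw": 0.0,"dx": 0.011,"dy": 0.004,"dz": 0.035,"yaw": 0},{"jaw": 0.0,"dx": 0.011,"dy": 0.004,"dz": 0.035,"yaw": 0},{"jaw": 0.0,"dx": 0.011,"dy": 0.004,"dz": 0.025,"yaw": 0}])

```text
clock: 7.45
tool_pos: [0.5161, 0.0077, 0.1314]
eef_rot: [0.993, 0.116, -0.035, -0.009]
contact_force: [0.3, 0.0, 0.0]
opening: 0.999
```

```bash
python3 go.py 0.5036 0.008 0.035
```

```text
clock 7.45 pos [0.51613419 0.00766505 0.13139117] z [-0.07234787  0.01035352 -0.99732572] th 0.2329218564047367 0.23109984555185148 open mm 87.88604865924759 F [0.32536596 0.02628825 0.02230896]
tool delta [-0.00553296 -0.0006211   0.09704369] yaw needed 0.00392185640473669
```

play_rows(targets=[{"jaw": 0.0,"dx": -0.001,"dy": 0,"dz": 0.024,"yaw": 0},{"jaw": 0.0,"dx": -0.001,"dy": 0,"dz": 0.024,"yaw": 0},{"jaw": 0.0,"dx": -0.001,"dy": 0,"dz": 0.024,"yaw": 0},{"jaw": 0.0,"dx": -0.001,"dy": 0,"dz": 0.012,"yaw": 0},{"jaw": 0.0,"dx": 0,"dy": 0,"dz": 0.006,"yaw": 0}])

```text
clock: 7.95
tool_pos: [0.5076, 0.0076, 0.0352]
eef_rot: [0.993, 0.116, -0.035, -0.01]
contact_force: [-0.3, 0.3, 0.5]
opening: 1.001
```

```bash
python3 go.py 0.5036 0.008 0.035
python3 - <<'E'
from h import *
snap('wrist','w5')
E
```

```text
clock 7.95 pos [0.50755837 0.00756456 0.03522907] z [-0.0721406   0.01106669 -0.99733307] th 0.23402735917959142 0.23216713423893703 open mm 88.04780389055286 F [-0.26115157  0.25116753  0.48588076]
tool delta [-0.00372541 -0.00132774  0.00051884] yaw needed 0.005027359179591406
```

View pics/w5.png

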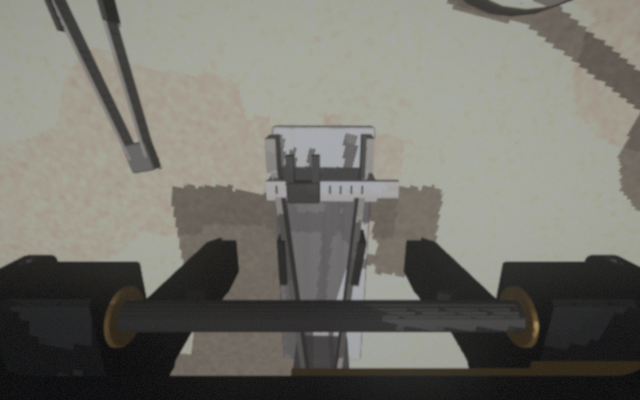

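The fingers straddle the plates at (283,262) and (358,262). The fork is at (302,170). Closing now to a light squeeze.

play_rows(targets=[{"jaw": 0.35,"dx": -0.003,"dy": 0,"dz": 0,"yaw": 0},{"jaw": 0.5,"dx": 0,"dy": 0,"dz": -0.001,"yaw": 0},{"jaw": 0.55,"dx": 0,"dy": 0,"dz": -0.001,"yaw": 0},{"jaw": 0.6,"dx": 0,"dy": 0,"dz": -0.0005,"yaw": 0},{"jaw": 0.6,"dx": 0,"dy": 0,"dz": -0.0005,"yaw": 0}], squeeze=12)

```text
clock: 8.5
tool_pos: [0.5068, 0.0069, 0.0408]
eef_rot: [0.993, 0.116, -0.033, -0.01]
contact_force: [-0.2, -0.4, -0.3]
opening: 0.57
```

play_rows(targets=[{"jaw": 0.6,"dx": 0,"dy": 0,"dz": -0.0005,"yaw": 0},{"jaw": 0.6,"dx": 0,"dy": 0,"dz": -0.0005,"yaw": 0},{"jaw": 0.63,"dx": 0,"dy": 0,"dz": -0.0005,"yaw": 0},{"jaw": 0.65,"dx": 0,"dy": 0,"dz": -0.0005,"yaw": 0},{"jaw": 0.65,"dx": 0,"dy": 0,"dz": -0.0005,"yaw": 0}])

```text
clock: 9.0
tool_pos: [0.5075, 0.007, 0.0441]
eef_rot: [0.993, 0.116, -0.032, -0.01]
contact_force: [1.1, -0.6, 0.0]
opening: 0.349
```

```bash
python3 go.py 0.5036 0.008 0.035
python3 - <<'E'
from h import *
snap('wrist','w6')
E
```

```text
clock 9.0 pos [0.50750007 0.00696665 0.04406954] z [-0.06634517  0.01155602 -0.99772981] th 0.2343179731984724 0.23266888286532766 open mm 30.703154202042263 F [ 1.11448248 -0.60215417  0.04133478]
tool delta [-0.00298562 -0.0016629   0.00931964] yaw needed 0.005317973198472381
```

View pics/w6.png

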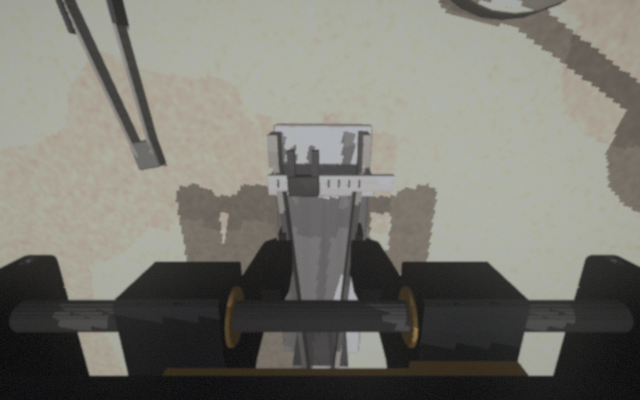

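```bash
python3 - <<'E'
import cv2,numpy as np
L=[]
for n in('w5','w6'):
    a=cv2.imread(f'pics/{n}.png')[110:310,220:420]; L.append(cv2.resize(a,None,fx=2,fy=3,interpolation=cv2.INTER_CUBIC))
im=np.hstack(L); im=np.clip(im.astype(float)*1.5,0,255).astype(np.uint8)
cv2.imwrite('pics/cmp6.png',im)
E
python3 go.py 0.5036 0.008 0.035
```

```text
clock 9.05 pos [0.5075715  0.0069606  0.04411465] z [-0.06619942  0.01155343 -0.99773952] th 0.23428412597998122 0.23264115362780632 open mm 30.68023416940064 F [-0.30310828 -0.12497054 -0.24002163]
tool delta [-0.00305214 -0.0016843   0.00936897] yaw needed 0.005284125979981208
```

View pics/cmp6.png

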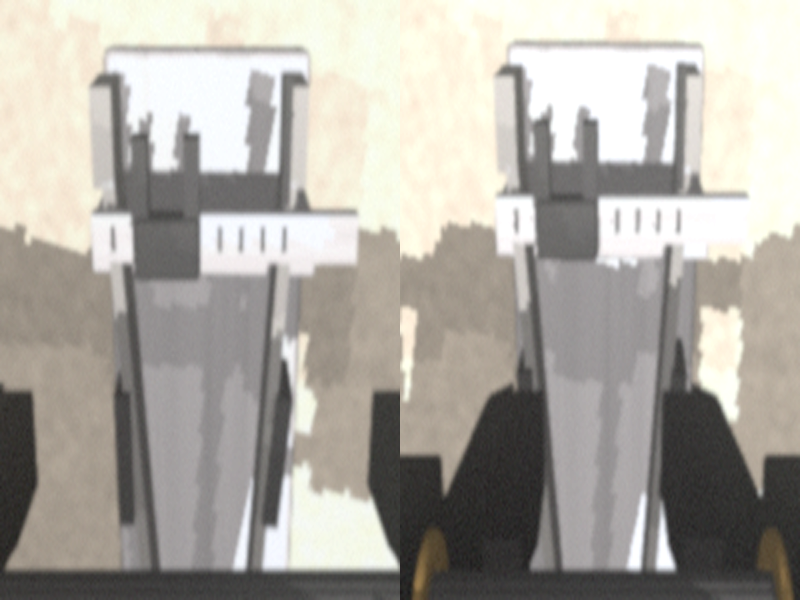

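Run:
```python
from h import *
w=snap('wrist','w7'); W=cloud(w); T=np.linalg.inv(w['T']@np.linalg.inv(w['T_tool_cam']))
Pt=W@T[:3,:3].T+T[:3,3]
for v in range(225,300,6):
    print(v,[ (u,*np.round(Pt[v,u]*1000,0),round(W[v,u,2]*1000)) for u in (262,275,282,288,354,360,370)])
print(proj(w,r.get_state()['tool_pos']))
```

```text
225 [(262, np.float64(-10.0), np.float64(-44.0), np.float64(46.0), 0), (275, np.float64(-10.0), np.float64(-34.0), np.float64(45.0), 1), (282, np.float64(13.0), np.float64(-21.0), np.float64(-14.0), 58), (288, np.float64(12.0), np.float64(-18.0), np.float64(-11.0), 55), (354, np.float64(14.0), np.float64(18.0), np.float64(-17.0), 59), (360, np.float64(11.0), np.float64(22.0), np.float64(-7.0), 50), (370, np.float64(-10.0), np.float64(37.0), np.float64(45.0), -1)]
231 [(262, np.float64(-15.0), np.float64(-44.0), np.float64(46.0), 1), (275, np.float64(-14.0), np.float64(-34.0), np.float64(44.0), 2), (282, np.float64(10.0), np.float64(-21.0), np.float64(-15.0), 59), (288, np.float64(9.0), np.float64(-18.0), np.float64(-13.0), 57), (354, np.float64(10.0), np.float64(18.0), np.float64(-15.0), 58), (360, np.float64(10.0), np.float64(21.0), np.float64(-14.0), 57), (370, np.float64(-14.0), np.float64(36.0), np.float64(43.0), 1)]Traceback (most recent call last):
  File "<stdin>", line 5, in <module>
ValueError: cannot convert float NaN to integer
```

Run:
```python
from h import *
w=snap('wrist','w8'); W=cloud(w); T=np.linalg.inv(w['T']@np.linalg.inv(w['T_tool_cam']))
Pt=W@T[:3,:3].T+T[:3,3]
np.set_printoptions(suppress=True)
for v in range(234,300,5):
    print(v,[ (u,np.round(Pt[v,u]*1000).tolist()) for u in (262,275,282,288,354,360,370)])
```

```text
234 [(262, [-18.0, -45.0, 46.0]), (275, [-18.0, -35.0, 46.0]), (282, [9.0, -21.0, -17.0]), (288, [8.0, -18.0, -15.0]), (354, [9.0, 18.0, -17.0]), (360, [10.0, 21.0, -18.0]), (370, [-17.0, 37.0, 44.0])]
239 [(262, [-22.0, -45.0, 46.0]), (275, [10.0, -23.0, -25.0]), (282, [6.0, -21.0, -17.0]), (288, [6.0, -18.0, -15.0]), (354, [6.0, 18.0, -16.0]), (360, [7.0, 21.0, -18.0]), (370, [10.0, 25.0, -25.0])]
244 [(262, [11.0, -29.0, -32.0]), (275, [9.0, -23.0, -28.0]), (282, [9.0, -19.0, -29.0]), (288, [9.0, -17.0, -28.0]), (354, [9.0, 17.0, -28.0]), (360, [9.0, 20.0, -28.0]), (370, [10.0, 24.0, -31.0])]
249 [(262, [10.0, -28.0, -37.0]), (275, [9.0, -22.0, -34.0]), (282, [9.0, -19.0, -34.0]), (288, [9.0, -16.0, -34.0]), (354, [9.0, 16.0, -34.0]), (360, [9.0, 19.0, -33.0]), (370, [10.0, 23.0, -37.0])]
254 [(262, [10.0, -27.0, -42.0]), (275, [9.0, -21.0, -39.0]), (282, [9.0, -18.0, -40.0]), (288, [8.0, -16.0, -36.0]), (354, [9.0, 15.0, -40.0]), (360, [9.0, 18.0, -39.0]), (370, [9.0, 23.0, -40.0])]
259 [(262, [10.0, -26.0, -46.0]), (275, [9.0, -21.0, -43.0]), (282, [9.0, -17.0, -44.0]), (288, [5
[... 1004 characters left out ...]
6.0, -41.0]), (354, [-5.0, 16.0, -42.0]), (360, [8.0, 15.0, -63.0]), (370, [8.0, 19.0, -63.0])]
289 [(262, [8.0, -22.0, -67.0]), (275, [8.0, -17.0, -67.0]), (282, [-2.0, -17.0, -51.0]), (288, [-8.0, -16.0, -41.0]), (354, [-7.0, 16.0, -43.0]), (360, [7.0, 15.0, -65.0]), (370, [9.0, 18.0, -68.0])]
294 [(262, [6.0, -22.0, -67.0]), (275, [6.0, -17.0, -67.0]), (282, [-4.0, -17.0, -52.0]), (288, [-67.0, -26.0, 42.0]), (354, [-66.0, 26.0, 41.0]), (360, [4.0, 15.0, -64.0]), (370, [6.0, 19.0, -66.0])]
299 [(262, [25.0, -16.0, -97.0]), (275, [25.0, -12.0, -98.0]), (282, [26.0, -10.0, -98.0]), (288, [25.0, -9.0, -98.0]), (354, [25.0, 9.0, -98.0]), (360, [25.0, 11.0, -98.0]), (370, [25.0, 13.0, -98.0])]
```

Run:
```python
from h import *
np.set_printoptions(suppress=True,precision=0,linewidth=150)
W=np.load('wrist0.npy'); M=R.from_quat([7.07088506e-01,7.07124446e-01,-7.01258527e-04,-6.09393586e-04]).as_matrix(); p=np.array([.62431,-.00006,.21552])
Pt=(W-p)@M*1000
m=(Pt[...,2]<20)&(Pt[...,2]>-200)&(abs(Pt[...,0])<40)
for z in range(-70,12,5):
    k=m&(Pt[...,2]>=z)&(Pt[...,2]<z+5)
    if k.sum(): print(z,k.sum(),'x',np.percentile(Pt[k][:,0],[1,99]),'y',np.percentile(np.abs(Pt[k][:,1]),[1,99]))
w=snap('side','s8'); S=cloud(w); st=r.get_state(); M=R.from_quat(st['eef_rot']).as_matrix()
Pt=(S-st['tool_pos'])@M*1000
m=(Pt[...,2]<10)&(Pt[...,2]>-90)&(abs(Pt[...,0])<14)&(abs(Pt[...,1])<75)
for z in range(-90,12,5):
    k=m&(Pt[...,2]>=z)&(Pt[...,2]<z+5)
    if k.sum(): print(z,k.sum(),'x',np.percentile(Pt[k][:,0],[1,99]),'y',np.percentile((Pt[k][:,1]),[1,50,99]))
a=w['frame'][170:300,220:400,::-1]; cv2.imwrite('pics/s8c.png',cv2.resize(a,None,fx=4,fy=4,interpolation=cv2.INTER_CUBIC))
```

```text
-70 1063 x [-10.  11.] y [43. 61.]
-65 725 x [ 2. 11.] y [43. 61.]
-60 640 x [-2. 11.] y [44. 60.]
-55 688 x [-6. 11.] y [44. 60.]
-50 765 x [-9. 11.] y [44. 59.]
-45 728 x [-9. 11.] y [43. 59.]
-40 557 x [-8. 11.] y [43. 58.]
-35 470 x [-8. 11.] y [43. 58.]
-30 419 x [-8. 11.] y [43. 57.]
-25 182 x [-9. 11.] y [43. 54.]
-5 60 x [-27. -18.] y [ 90. 111.]
0 553 x [-37. -17.] y [ 90. 114.]
5 362 x [-40. -16.] y [ 89. 118.]
10 179 x [-22. -17.] y [ 88. 127.]
-90 1 x [-12. -12.] y [26. 26. 26.]
-85 1 x [-12. -12.] y [25. 25. 25.]
-60 1 x [3. 3.] y [-35. -35. -35.]
-55 13 x [-9. 11.] y [-35. -32. -31.]
-50 20 x [-10.  11.] y [-35. -32. -29.]
-45 14 x [-9.  8.] y [-34. -31. -29.]
-40 16 x [-9. 10.] y [-33. -30. -27.]
-35 18 x [-10.  10.] y [-32. -29. -25.]
-30 19 x [-10.  10.] y [-32. -29.  12.]
-25 2 x [-4.  8.] y [-27.  -7.  14.]
-20 19 x [-14.  12.] y [-26. -21.  18.]
-15 38 x [-13.  12.] y [-27. -22.  17.]
-10 25 x [-13.  12.] y [-25. -23.  18.]
-5 32 x [-13.  13.] y [-26. -23.  17.]
```

View pics/s8c.png

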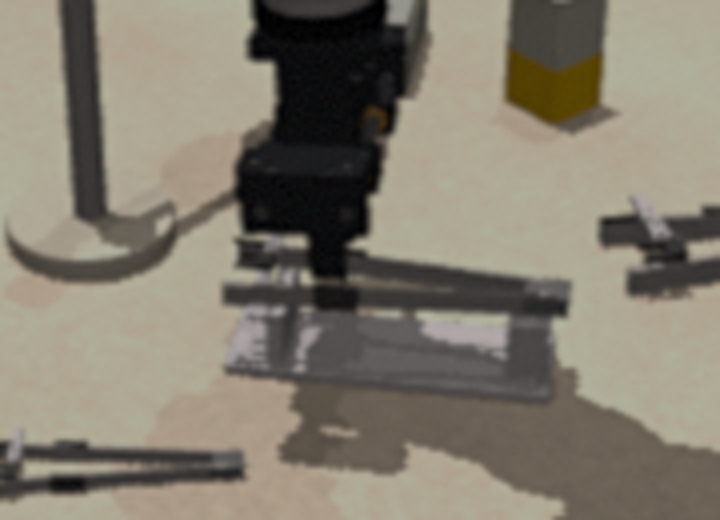

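Both cameras show the fingers ending about 22 mm short of the reported TCP, and the 31 mm closure left the 44 mm plates untouched. So the fingers closed above the plates. I'll reopen and go about 32 mm lower.

play_rows(targets=[{"jaw": 0.15,"dx": 0,"dy": 0,"dz": -0.001,"yaw": 0},{"jaw": 0.15,"dx": 0,"dy": 0,"dz": 0,"yaw": 0},{"jaw": 0.15,"dx": 0,"dy": 0,"dz": 0,"yaw": 0},{"jaw": 0.15,"dx": 0,"dy": 0,"dz": 0,"yaw": 0},{"jaw": 0.15,"dx": 0,"dy": 0,"dz": 0,"yaw": 0}])

```text
clock: 9.7
tool_pos: [0.5075, 0.0069, 0.045]
eef_rot: [0.993, 0.116, -0.032, -0.01]
contact_force: [0.5, -0.8, 0.5]
opening: 0.779
```

```bash
python3 go.py 0.5026 0.0085 0.012
python3 - <<'E'
from h import *
th=.229
w=snap('wrist','w9'); W=cloud(w); d=W[...,:2]-np.array([.5053,.008])
X=d[...,0]*np.cos(th)+d[...,1]*np.sin(th); Y=-d[...,0]*np.sin(th)+d[...,1]*np.cos(th); Z=W[...,2]
m=(Z>.0665)&(Z<.073)&(abs(X-.04)<.03)&(abs(Y)<.06); print(m.sum(),np.percentile(Y[m]*1e3,[1,50,99]),np.percentile(X[m]*1e3,[1,99]))
m=(Z>.0595)&(Z<.064)&(abs(X)<.02)&(abs(Y)<.03); print(m.sum(),np.percentile(Y[m]*1e3,[1,50,99]),np.percentile(X[m]*1e3,[1,99]))
E
```

```text
clock 9.7 pos [0.50749621 0.0069078  0.04499886] z [-0.06655992  0.0115036  -0.99771611] th 0.23427410088159153 0.23261932536616928 open mm 68.58529676272099 F [ 0.50807725 -0.80891833  0.47540087]
tool delta [-0.00233536 -0.00179967  0.0332677 ] yaw needed 0.005274100881591526
1282 [-47.41408873   5.92215394  41.15198429] [11.02881015 58.69471566]
753 [-23.58470174 -16.42319001  21.20849361] [-16.53035129  17.76373339]
```

View pics/w9.png

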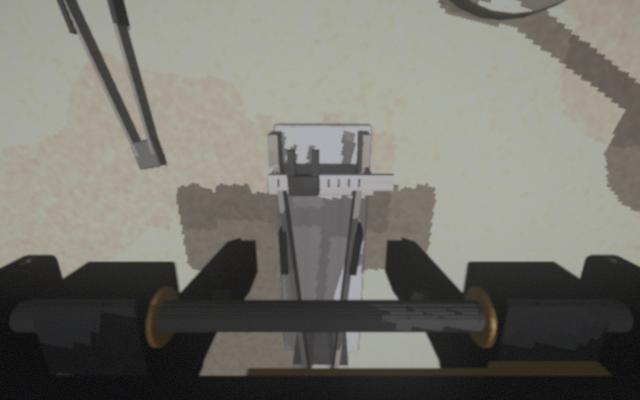

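play_rows(targets=[{"jaw": 0.15,"dx": -0.001,"dy": -0.001,"dz": 0.01,"yaw": 0},{"jaw": 0.15,"dx": -0.001,"dy": -0.001,"dz": 0.01,"yaw": 0},{"jaw": 0.15,"dx": 0,"dy": 0,"dz": 0.008,"yaw": 0},{"jaw": 0.15,"dx": 0,"dy": 0,"dz": 0.004,"yaw": 0},{"jaw": 0.15,"dx": 0,"dy": 0,"dz": 0,"yaw": 0}])

```text
clock: 10.25
tool_pos: [0.5019, 0.0091, 0.0097]
eef_rot: [0.993, 0.116, -0.033, -0.01]
contact_force: [-0.6, -0.9, -0.7]
opening: 0.85
```

```bash
python3 go.py 0.5026 0.0085 0.012
python3 - <<'E'
from h import *
w=snap('side','s10'); a=w['frame'][170:300,220:400,::-1]; cv2.imwrite('pics/s10c.png',cv2.resize(a,None,fx=4,fy=4,interpolation=cv2.INTER_CUBIC))
w=snap('wrist','w10');W=cloud(w);T=np.linalg.inv(w['T']@np.linalg.inv(w['T_tool_cam'])); Pt=W@T[:3,:3].T+T[:3,3]
np.set_printoptions(suppress=True)
for v in range(215,300,8): print(v,[(u,np.round(Pt[v,u]*1000).tolist()) for u in (258,275,282,358,362,390)])
E
```

```text
clock 10.25 pos [0.50185994 0.00906218 0.00966368] z [-0.06814913  0.01156865 -0.99760807] th 0.23449626019112918 0.23277239224611768 open mm 74.79054101768325 F [-0.57248657 -0.89964361 -0.65746268]
tool delta [ 0.00043935  0.00065432 -0.00238767] yaw needed 0.005496260191129171
215 [(258, [11.0, -39.0, 10.0]), (275, [32.0, -19.0, -51.0]), (282, [29.0, -17.0, -42.0]), (358, [14.0, 22.0, -1.0]), (362, [14.0, 24.0, 1.0]), (390, [11.0, 42.0, 8.0])]
223 [(258, [5.0, -39.0, 11.0]), (275, [29.0, -19.0, -51.0]), (282, [26.0, -17.0, -44.0]), (358, [9.0, 22.0, 1.0]), (362, [9.0, 24.0, 1.0]), (390, [6.0, 42.0, 8.0])]
231 [(258, [-1.0, -40.0, 12.0]), (275, [25.0, -19.0, -50.0]), (282, [24.0, -17.0, -47.0]), (358, [3.0, 22.0, 2.0]), (362, [4.0, 24.0, -0.0]), (390, [0.0, 43.0, 9.0])]
239 [(258, [-6.0, -40.0, 11.0]), (275, [21.0, -19.0, -50.0]), (282, [21.0, -16.0, -49.0]), (358, [-2.0, 22.0, 2.0]), (362, [17.0, 19.0, -39.0]), (390, [-5.0, 43.0, 9.0])]
247 [(258, [-12.0, -41.0, 12.0]), (275, [-8.0, -28.0, 4.0]), (282, [18.0, -16.0, -50.0]), (358, [-7.0, 22.0, 1.0]), (362, [14.0, 18.0, -43.0]), (3
[... 370 characters left out ...]
])]
271 [(258, [-30.0, -42.0, 13.0]), (275, [7.0, -20.0, -51.0]), (282, [6.0, -17.0, -49.0]), (358, [1.0, 17.0, -41.0]), (362, [5.0, 18.0, -49.0]), (390, [-29.0, 45.0, 10.0])]
279 [(258, [-36.0, -42.0, 13.0]), (275, [3.0, -20.0, -51.0]), (282, [3.0, -17.0, -50.0]), (358, [-2.0, 17.0, -43.0]), (362, [2.0, 18.0, -50.0]), (390, [-35.0, 46.0, 12.0])]
287 [(258, [-43.0, -43.0, 14.0]), (275, [-1.0, -20.0, -51.0]), (282, [-2.0, -17.0, -50.0]), (358, [-4.0, 17.0, -47.0]), (362, [-3.0, 18.0, -49.0]), (390, [-41.0, 46.0, 11.0])]
295 [(258, [-49.0, -43.0, 14.0]), (275, [-5.0, -20.0, -51.0]), (282, [-5.0, -17.0, -51.0]), (358, [-6.0, 17.0, -49.0]), (362, [-6.0, 18.0, -50.0]), (390, [-48.0, 47.0, 12.0])]
```

View pics/s10c.png

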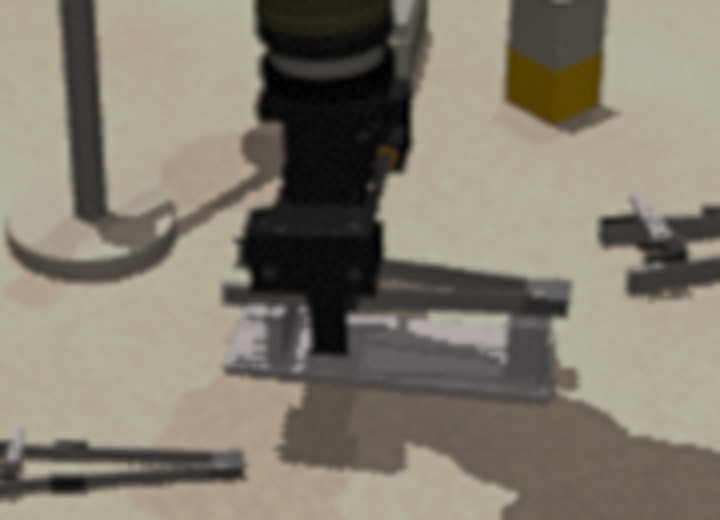

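View pics/w10.png

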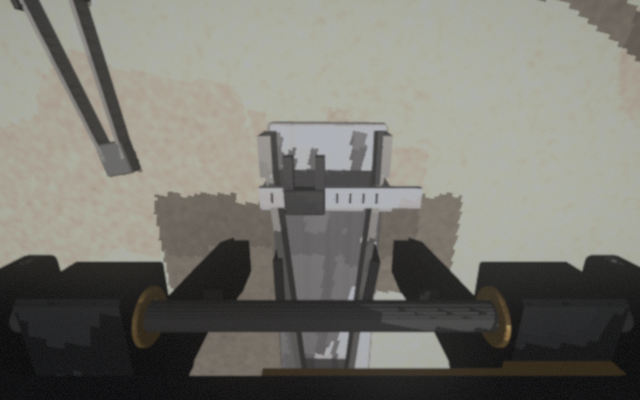

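play_rows(targets=[{"jaw": 0.4,"dx": 0,"dy": 0,"dz": 0,"yaw": 0},{"jaw": 0.45,"dx": 0,"dy": 0,"dz": 0,"yaw": 0},{"jaw": 0.5,"dx": 0,"dy": 0,"dz": 0,"yaw": 0},{"jaw": 0.55,"dx": 0,"dy": 0,"dz": 0,"yaw": 0},{"jaw": 0.55,"dx": 0,"dy": 0,"dz": 0,"yaw": 0}], squeeze=12)

```text
clock: 10.85
tool_pos: [0.5034, 0.0088, 0.0113]
eef_rot: [0.993, 0.116, -0.031, -0.009]
contact_force: [0.7, -0.2, -1.3]
opening: 0.456
```

play_rows(targets=[{"jaw": 0.58,"dx": 0,"dy": 0,"dz": 0,"yaw": 0},{"jaw": 0.6,"dx": 0,"dy": 0,"dz": 0,"yaw": 0},{"jaw": 0.62,"dx": 0,"dy": 0,"dz": 0,"yaw": 0},{"jaw": 0.62,"dx": 0,"dy": 0,"dz": 0,"yaw": 0},{"jaw": 0.62,"dx": 0,"dy": 0,"dz": 0,"yaw": 0}])

```text
clock: 11.35
tool_pos: [0.5033, 0.009, 0.0113]
eef_rot: [0.993, 0.116, -0.031, -0.01]
contact_force: [-0.3, 0.2, 0.1]
opening: 0.382
```

```bash
python3 go.py 0.5026 0.0085 0.012
python3 - <<'E'
from h import *
w=snap('wrist','w11')
E
```

```text
clock 11.35 pos [0.50332581 0.00900408 0.01127888] z [-0.06473344  0.0117086  -0.9978339 ] th 0.23421946567330557 0.23262704153447947 open mm 33.57826063945118 F [-0.32587192  0.21135694  0.06602923]
tool delta [-0.00086495  0.00030405 -0.00067848] yaw needed 0.005219465673305557
```

View pics/w11.png

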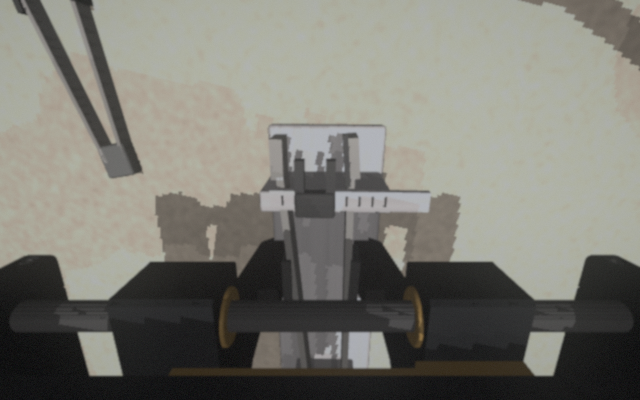

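The right tip has moved in from u=382 to u=350 (fork at about 315), so the plates are held. Lifting.

play_rows(targets=[{"jaw": 0.64,"dx": 0,"dy": 0,"dz": -0.005,"yaw": 0},{"jaw": 0.64,"dx": 0,"dy": 0,"dz": -0.015,"yaw": 0},{"jaw": 0.64,"dx": 0,"dy": 0,"dz": -0.02,"yaw": 0},{"jaw": 0.64,"dx": 0,"dy": 0,"dz": -0.025,"yaw": 0},{"jaw": 0.64,"dx": 0,"dy": 0,"dz": -0.025,"yaw": 0}])

```text
clock: 11.9
tool_pos: [0.5062, 0.0077, 0.1019]
eef_rot: [0.993, 0.116, -0.036, -0.01]
contact_force: [-0.6, -0.3, -1.4]
opening: 0.36
```

play_rows(targets=[{"jaw": 0.64,"dx": 0,"dy": 0,"dz": -0.025,"yaw": 0},{"jaw": 0.64,"dx": 0,"dy": 0,"dz": -0.025,"yaw": 0},{"jaw": 0.66,"dx": 0,"dy": 0,"dz": -0.015,"yaw": 0},{"jaw": 0.67,"dx": 0,"dy": 0,"dz": -0.005,"yaw": 0},{"jaw": 0.68,"dx": 0,"dy": 0,"dz": 0,"yaw": 0}])

```text
clock: 12.4
tool_pos: [0.5125, 0.0065, 0.1789]
eef_rot: [0.993, 0.116, -0.033, -0.01]
contact_force: [-0.7, -0.7, -1.3]
opening: 0.321
```

```bash
python3 go.py 0.5026 0.0085 0.18
cat > fk.py <<'E'
import sys
from h import *
n=sys.argv[1]
w=snap('wrist',n); W=cloud(w);T=np.linalg.inv(w['T']@np.linalg.inv(w['T_tool_cam'])); Pt=W@T[:3,:3].T+T[:3,3]
np.savez(n+'.npz',Pt=Pt,W=W,f=w['frame'])
a=w['frame'][100:230,230:450,::-1]; a=np.clip(a*1.4,0,255).astype(np.uint8)
cv2.imwrite('pics/'+n+'c.png',cv2.resize(a,None,fx=3.6,fy=4.4,interpolation=cv2.INTER_CUBIC))
E
python3 fk.py w12
python3 - <<'E'
from h import *
snap('side','s12')
E
```

```text
clock 12.4 pos [0.51245804 0.00650918 0.1788887 ] z [-0.06697837  0.01132496 -0.99769015] th 0.23367020985091205 0.2320102185097721 open mm 28.26624906153835 F [-0.7210913  -0.65509618 -1.29084322]
tool delta [-0.0091808  -0.00423213 -0.00042591] yaw needed 0.004670209850912044
```

View pics/w12c.png

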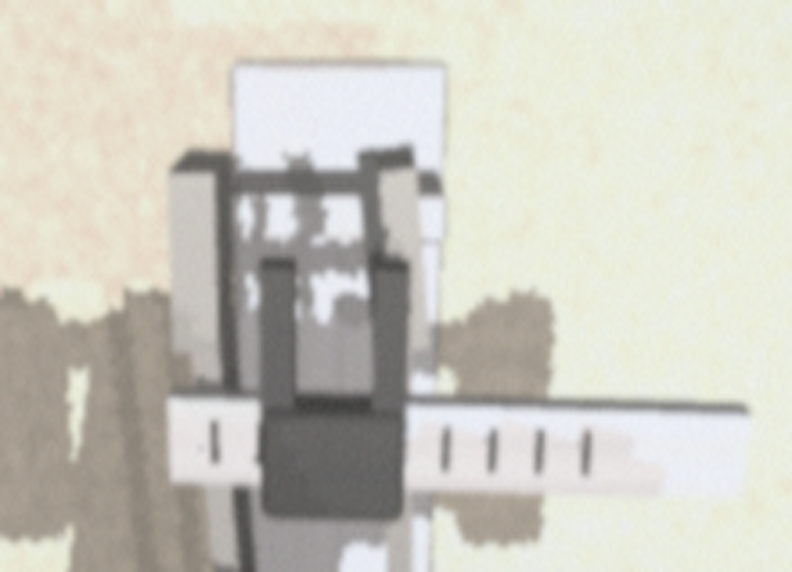

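View pics/s12.png

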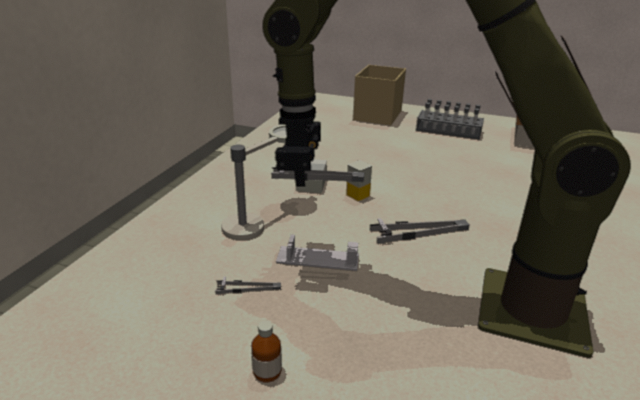

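Lifted and level. In the wrist crop the index edge is at about x=372 and the fork middle at about 335, roughly 4 mm outside. By opening, a=0.131 gives a gap of 17.5 mm, against about 13 mm marked. Squeezing about 3 mm more.

play_rows(targets=[{"jaw": 0.69,"dx": 0,"dy": 0,"dz": 0,"yaw": 0},{"jaw": 0.7,"dx": 0,"dy": 0,"dz": 0,"yaw": 0},{"jaw": 0.714,"dx": 0,"dy": 0,"dz": 0,"yaw": 0},{"jaw": 0.714,"dx": 0,"dy": 0,"dz": 0,"yaw": 0},{"jaw": 0.714,"dx": 0,"dy": 0,"dz": 0,"yaw": 0}])

```text
clock: 13.0
tool_pos: [0.5093, 0.0065, 0.1748]
eef_rot: [0.992, 0.116, -0.037, -0.01]
contact_force: [0.6, -0.3, -1.7]
opening: 0.285
```

```bash
python3 go.py 0.5026 0.0085 0.18; python3 fk.py w13
python3 - <<'E'
import numpy as np
np.set_printoptions(suppress=True,linewidth=200)
d=np.load('w13.npz'); P=d['Pt']*1000; f=d['f']
m=(P[...,2]<-25)&(P[...,2]>-75)&(P[...,0]>25)&(P[...,0]<75)&(abs(P[...,1])<45)
v,u=np.where(m)
print('rows',v.min(),v.max())
for row in range(135,200,6):
    k=np.where(m[row])[0]
    print(row,[(int(c),*[int(round(q)) if q==q else None for q in P[row,c]],int(f[row,c].mean())) for c in k[::2]])
E
```

```text
clock 13.0 pos [0.50934242 0.00649261 0.1747532 ] z [-0.07609536  0.01074276 -0.99704267] th 0.23410611759486616 0.2320944750178424 open mm 25.104289713120185 F [ 0.60821439 -0.33064503 -1.70350032]
tool delta [-0.00645266 -0.00365012 -0.00469665] yaw needed 0.00510611759486615
rows 133 231
135 [(284, 64, -15, -42, 120), (286, 64, -14, -42, 81), (288, 64, -13, -42, 76), (290, 64, -12, -43, 76), (292, 64, -11, -43, 75), (294, 64, -11, -43, 73), (296, 64, -10, -43, 72), (320, 65, 0, -54, 107), (322, 65, 1, -54, 100), (324, 65, 1, -54, 93), (326, 64, 2, -42, 86), (328, 64, 3, -43, 85), (330, 64, 4, -43, 78), (332, 64, 5, -44, 75), (334, 64, 5, -45, 71), (336, 64, 6, -46, 75)]
141 [(280, 62, -15, -51, 150), (282, 62, -14, -52, 143), (284, 62, -14, -52, 143), (286, 62, -13, -50, 144), (288, 62, -12, -51, 143), (290, 62, -12, -52, 142), (292, 62, -11, -52, 140), (294, 62, -10, -48, 90), (296, 61, -10, -42, 66), (321, 63, 0, -55, 113), (323, 63, 1, -55, 79), (325, 63, 2, -55, 79), (327, 62, 2, -53, 122), (329, 62, 3, -51, 144), (331, 62, 4, -53, 146), (333, 62, 5, -52, 145), (335, 62, 5, -5
[... 6137 characters left out ...]
 (383, 42, 24, -55, 171), (385, 42, 25, -56, 170), (387, 42, 26, -55, 171), (389, 42, 26, -56, 169), (391, 42, 27, -56, 169), (393, 42, 28, -55, 170), (395, 42, 28, -56, 170), (397, 43, 29, -57, 171), (399, 42, 30, -55, 170), (401, 42, 31, -56, 170), (403, 42, 31, -56, 168), (405, 42, 32, -56, 169), (407, 42, 33, -55, 168), (409, 43, 33, -58, 168), (411, 42, 34, -56, 168), (413, 42, 35, -56, 168), (415, 42, 36, -56, 167), (417, 42, 37, -55, 166), (419, 42, 38, -55, 167), (421, 42, 38, -56, 168), (423, 42, 39, -55, 168), (425, 42, 40, -57, 165), (427, 42, 41, -55, 165), (429, 42, 41, -56, 164), (431, 42, 42, -57, 165), (433, 42, 43, -55, 165), (435, 42, 43, -57, 165), (437, 42, 44, -56, 165)]
```

View pics/w13c.png

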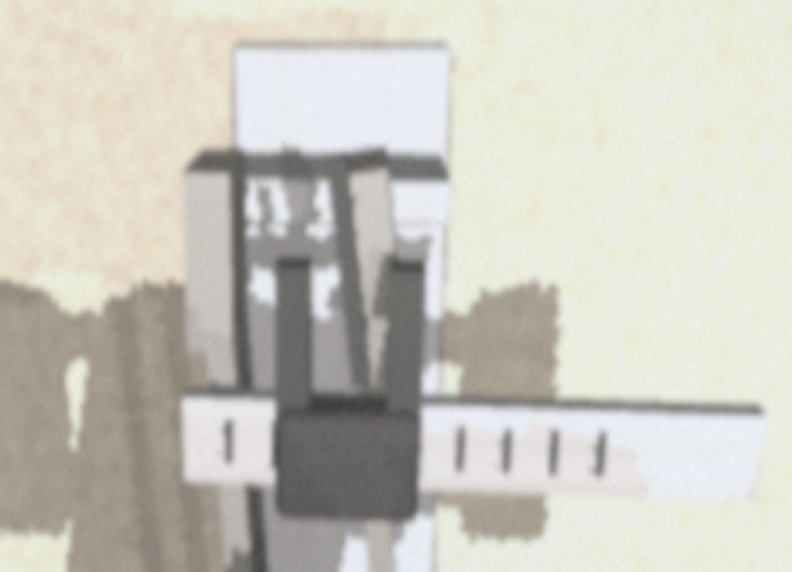

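Run:
```python
from h import *
def st():
    s=r.get_state(); print(s['clock'],np.round(s['tool_pos'],4),round(s['opening'],4),np.abs(s['qd']).max().round(4))
st()
w=snap('scene','sc14'); A=cloud(w); st()
m=(A[...,2]>.22)&(A[...,2]<.256)&(np.hypot(A[...,0]-.7025,A[...,1]+.051)>.2)&(np.hypot(A[...,0]-.7025,A[...,1]+.051)<.28)&(A[...,1]<-.15)
P=A[m]; print(len(P),P.mean(0),np.arctan2(P[:,1].mean()+.051,.7025-P[:,0].mean()))
B=np.load('sc2.npy')
for n,(x,y,rr) in dict(carton=(.478,-.335,.04),bottle=(.454,.343,.035),box=(.63,-.34,.07)).items():
    for D in (np.load('scene0.npy'),A):
        k=(np.hypot(D[...,0]-x,D[...,1]-y)<rr)&(D[...,2]>.03)&(D[...,2]<.12); print(n,k.sum(),D[k].mean(0).round(4))
snap('side','s14'); st(); snap('side'); st(); snap('side'); st()
M=R.from_quat(r.get_state()['eef_rot']).as_matrix(); print(M[:,2])
d=np.load('w13.npz'); W=d['W']; P=d['Pt']*1000
m=(P[...,2]>-56)&(P[...,2]<-47)&(P[...,0]>-135)&(P[...,0]<65)&(P[...,1]<-5)&(P[...,1]>-19)&np.isfinite(W[...,0])
Q=W[m]; k=(P[m][:,0]>40); print('left blade z at tips',Q[k][:,2].mean())
print(np.polyfit(P[m][:,0],P[m][:,2],1))
```

```text
13.05 [0.5094 0.0065 0.1748] 0.2884 0.0031
13.1 [0.5094 0.0065 0.1749] 0.2855 0.0024
130 [ 0.63426899 -0.28178458  0.24089795] -1.2833369344828534
carton 660 [ 0.4865 -0.3291  0.0777]
carton 485 [ 0.4815 -0.3289  0.0863]
bottle 610 [0.4542 0.3481 0.0722]
bottle 616 [0.4543 0.3482 0.0718]
box 1354 [ 0.636  -0.346   0.0535]
box 1074 [ 0.6445 -0.3504  0.0532]
13.15 [0.5095 0.0065 0.175 ] 0.288 0.0021
13.2 [0.5096 0.0065 0.175 ] 0.2877 0.0017
13.25 [0.5096 0.0065 0.1751] 0.2903 0.0008
[-0.07532385  0.01077593 -0.9971009 ]
left blade z at tips 0.22273682347268814
[-4.20346950e-02 -4.93598143e+01]
```

View pics/sc14.png

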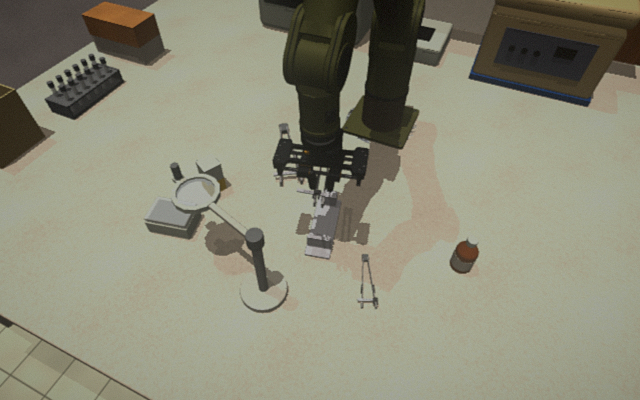

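View pics/s14.png

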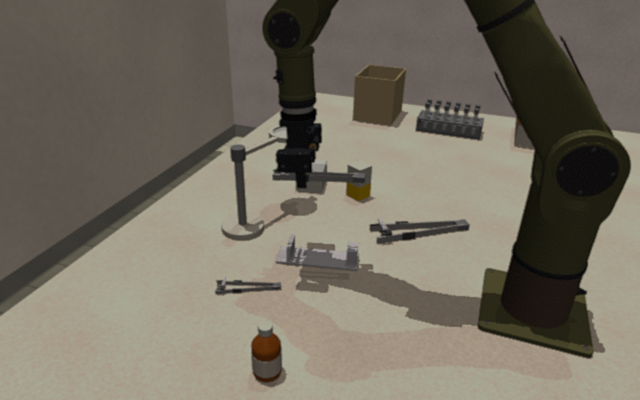

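The scene view shows the magnifier pin at (176,170), angle about -1.27. The bystanders stand in place; small differences in their means come from the lens occluding them. The arm is at rest. One last look at the fork, then I hand in.

```bash
python3 fk.py w15
python3 - <<'E'
from h import *
d=np.load('w15.npz'); P=d['Pt']*1000
rg=(P[...,0]>46)&(P[...,0]<58)&(P[...,2]<-57)&(P[...,2]>-64)&(abs(P[...,1]-2)<10)
y=P[rg][:,1]; print('fork',np.percentile(y,[1,99]),y[y<2].max(),y[y>2.].min(),'mid',np.percentile(y,[1,99]).mean())
f=d['f'].mean(-1)
k=(P[...,0]>45)&(P[...,0]<64)&(P[...,2]<-53)&(P[...,2]>-57)&(f<90)&(P[...,1]>-1.5)&(P[...,1]<6)
print('index',k.sum(),P[k].mean(0),np.percentile(P[k][:,1],[5,95]))
s=r.get_state(); print(s['clock'],s['tool_pos'],s['opening'])
print(r.finish_job())
E
```

```text
fork [-5.35280469  9.40576066] -1.9772899099465695 5.882406481272404 mid 2.0264779836034563
index 221 [ 54.70175101   2.22663309 -54.29766147] [0.86600231 3.58406704]
13.3 [0.50958636 0.00651143 0.17506464] 0.290878243481115
the job is handed in; nothing more can be done
None
```

I handed the job in at 13.3 s, with the tongs held up, squeezed to the mark and at rest; the hand-in itself reports no verdict.

**What I did:** I gripped the magnifier's pin and swung the arm to the -y side, then released it. I took the 198 mm tongs on the stand by their finger plates, lifted them level and squeezed them until the index line lay in the fork.

**Last checks:**
- **Magnifier:** the arm is at about -1.27 rad; it needs to be past 1.0.
- **Lift:** the grip point is about 0.216 m above the bench, about 16 cm above where it lay. I estimated this from the tool position, not directly. The tongs look level, with the tool tilted about 0.08 rad.
- **Mark:** the index line is about 0.2 mm from the fork's middle; up to 3.2 mm is allowed.
- **At rest:** the tool moved well under 20 mm/s between readings. The plate opening read about 25.3 mm, with about 0.2 mm of noise.
- **Bystanders:** carton, bottle and tip box look unmoved. The carton and box point averages differ by 5–9 mm from the start, because the lens now hides part of them.

**What disagreed or failed:**
- **Fingertips:** both cameras show the fingers ending about 22 mm short of the reported tool point. My first closing therefore passed above the plates without moving anything; I reopened, went 35 mm lower and gripped properly.
- **Pin grip:** for the same reason, I probably held the magnifier's pin only near its top.
- **Drift:** the tool tilted and sagged slightly over successive rows, which the rows could not correct. It stayed far inside the 0.35 rad limit.

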